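Draw the curing tray out with the pull hook

TASK

Bring the lacquered bridges out from under the curing hood: first switch its lamp off by pressing the red key home, so that the green key pops up and the red one stays down (leave the yellow key alone). Then take the pull hook from the rack, reach in with it under the visor, hook the tray's brass loop and draw the tray gently forward until you feel it come to rest against the two stops at the front of the bed; only the hook may touch the tray, and the bridges must stay on it, untouched and not touching each other. Finally hang the hook back in its slot in the rack, and leave everything else on the bench where it is.

Things in the scene. Friction and masses are not known exactly. Their poses are not given: they have to be found in the camera images.
- hood: UV curing hood, fixed, open to the robot. Origin on the bench (z 0) below the middle of the clear amber visor's lower edge; x into the hood (the tray comes out along -x), y left, z up. Bed: flat plate, top at z 15 mm, x -105 to +210, 220 mm wide; guide rails along it, inner faces at y +-84 mm, 15 mm high. Opaque lamp housing from x 75 mm on, z 250 to 285 mm.
- visor_edge (a point): middle of the visor's lower edge: hood x 0, z 175 mm, axes as the hood's. The visor is a clear 4 mm plate 220 mm wide, rising inwards from here at 45 degrees to hood x 75, z 250 mm. Clear cheeks at y +-108 mm close the sides below it. Everything must reach in below this edge.
- stops: the two front stops: rubber posts 12 mm thick, 14 mm high, fixed on the bed at y +-62 mm. Origin on the bed (hood z 15 mm) midway between them, on the line where the tray's front wall meets them: hood x -85 mm (the posts' centres are 6 mm nearer the robot). Axes as the hood's. Between them the way is free for loop and hook.
- tray: loose open steel tray, 100 (x) x 160 (y) x 30 mm, walls and floor 3 mm, 0.2 to 0.42 kg, sliding on the bed (takes 1 to 4 N); origin at the middle of its underside, x into the hood, loop on its -x side, 4 mm play to each rail.
- tray_loop (a point): centre of the crossbar of the tray's brass pull loop; axes as the tray's. A level U of 6 mm round bar on the tray's front wall: bar along y, 18 mm in front of the wall's outer face, 24 mm above the bed; inner opening 15 mm (x) by 44 mm (y). At the start the bar is 30 to 50 mm inside the visor's edge; with the tray on the stops it is at hood x -103 mm.
- bridge_a: freshly lacquered ukulele bridge lying on the tray, 22 (x) x 92 (y) x 8 mm, dark red-brown, 30 g; origin at the middle of its underside. The one nearer the loop.
- bridge_b: the second bridge, same, behind the first.
- hook: pull hook, loose hand tool, 0.12 kg; origin at the shoulder: centre of the underside of its brass collar (34 mm across, 6 mm thick), which rests on the rack's top. z along the tool up through the handle; the prong bends to -x. Steel shank 7 mm thick from here 120 mm down to the crook, there bent by 50 degrees towards -x into a straight prong 22 mm long, 7 mm thick.
- hook_grip (a point): centre of the hook's handle, 41 mm above the shoulder, axes as the hook's. Handle: dark wood, square 26 x 26 mm, 70 mm long (35 mm above and below this point). The crook is 161 mm below this point. With the tool leaning 40 degrees, handle back towards the robot, the prong points 10 degrees past straight down.
- hook_tip (a point): centre of the rounded end of the hook's prong: in the hook's axes 17 mm to -x of and 134 mm below the shoulder. Axes as the hook's.
- rack: wooden tool rack, fixed; origin at the middle of its underside, open front to -x, y left. Top at z 175 mm, board 18 mm thick, x -35 to +38 mm, 210 mm wide. Three slots 18 mm wide at y -72, 0, +72 mm, open at the front edge, ending at x +10 mm. Hook, chisel and file hang in them by their collars at about x 0, in any order, axes as the rack's within 5 degrees; the hook's own slot stays free.
- key_off (a joint): red key (lamp off). m: 0 = up, about 0.0095 = latched down, 0.012 = bottomed. It takes 1 to 4 N on the way and latches once pushed past 11 mm; push it to the bottom (felt as a sharp rise to 6 N or more) and let go: it comes back to about 0.0095 and stays. A latched key is released when another goes down.
- key_half (a joint): yellow key (half power), the middle one, up at the start; works like key_off. Leave it alone.
- key_full (a joint): green key (full power), latched down at the start; works like key_off. It pops up when the red key is pressed home.
- key_off_top (a point): centre of the red key's top face, 30 (x) x 24 (y) mm, 18 mm above the lamp box's top when up; axes of the lamp box: z up, y along the row of keys. The three keys are 48 mm apart: red at the +y end, then yellow, then green. The lamp box is fixed, grey, 130 (x) x 200 (y) x 70 mm, keys on its top.
- glue: white glue bottle, 54 mm across, 135 mm high, loose; origin under its middle. Leave it.
- block_plane: small block plane, 150 x 46 x 46 mm, loose; origin under its middle. Leave it.
- sanding_block: cork sanding block, 70 x 115 x 29 mm, loose; origin under its middle. Leave it.
- cam_clamp: small wooden cam clamp lying flat, bar 160 mm long (y), arms 60 mm to +x, loose. Leave it.
- pin_cup: blue ceramic cup, 64 mm across, 50 mm high, loose; origin under its middle. Leave it.
- chisel: chisel hanging in the rack, handle 22 to 24 mm thick, 71 mm above the rack top; origin at its shoulder. Leave it.
- file: file with a red handle hanging in the rack, 75 mm above the rack top; origin at its shoulder. Leave it.
There are look-alikes about, which are no part of the job. What is shaped like the part that bears key_off but pink is not meant.

How it is judged (in metres and radians):
On the way, in this order (a step that is already met when the one before it is completed fails the run):
1. the lamp is off: red key down, green and yellow keys up (value of joint key_off above 0.008 m and value of joint each of key_full, key_half below 0.003 m), for 0.2 s.
2. the hook's prong stands down through the tray's loop (x of hook_tip in the frame of tray_loop between 0 and 0.018 m and y of hook_tip in the frame of tray_loop between -0.022 and 0.022 m and z of hook_tip in the frame of tray_loop below -0.005 m), for 0.2 s.
3. the tray has been drawn forward until it bears on its stops (1 N or more) (x of tray_loop in the frame of hood below -0.097 m and contact force between tray and stops above 1 N), for 0.1 s.
At the end, for the whole second after the job is handed in: The tray rests within 6 mm of its two front stops, flat between its rails, with both bridges lying on it; the red key is latched down, the green and yellow keys are up; the hook hangs upright by its collar in the rack; nothing moves (all of step 1 and x of tray_loop in the frame of hood between -0.108 and -0.097 m and y of tray_loop in the frame of hood between -0.01 and 0.01 m and z of tray_loop in the frame of hood between 0.034 and 0.044 m and x of bridge_a in the frame of tray_loop between 0.02 and 0.116 m and y of bridge_a in the frame of tray_loop between -0.075 and 0.075 m and z of bridge_a in the frame of tray_loop between -0.026 and -0.016 m and linear speed of each of bridge_a, bridge_b, hook, tray below 0.02 m/s and x of bridge_b in the frame of tray_loop between 0.02 and 0.116 m and y of bridge_b in the frame of tray_loop between -0.075 and 0.075 m and z of bridge_b in the frame of tray_loop between -0.026 and -0.016 m and x of hook in the frame of rack between -0.03 and 0.02 m and y of hook in the frame of rack between -0.09 and 0.09 m and z of hook in the frame of rack between 0.169 and 0.181 m and angle between hook's own z axis and vertical below 0.12 rad); the robot touches nothing.
It fails at once if the tray was moved more than 12 mm while the lamp was still on (distance of tray_loop from where it was at the start of the episode above 0.012 m and value of joint key_full above 0.005 m).
It fails at once if the tray was touched with the gripper instead of the hook (contact force between any of the fingers, the arm and tray above 1 N).
It fails at once if the tray was wrenched or rammed with the hook (over 20 N) (contact force between hook and tray above 20 N).
It fails at once if a bridge was touched, or the two bridges touched each other (contact force between any of the fingers, the arm, hook and bridge_a above 0.3 N or contact force between any of the fingers, the arm, hook and bridge_b above 0.3 N or contact force between bridge_a and bridge_b above 0.1 N).
It fails at once if something else was disturbed: the yellow key pressed (6 mm or more), or another thing on the bench moved by more than 30 mm (value of joint key_half above 0.006 m or distance of any of glue, block_plane, sanding_block, cam_clamp, pin_cup, chisel, file from where it was at the start of the episode above 0.03 m).
It also fails if it takes over 72 s, if anything falls off the work surface, if the arm or the gripper's body presses on something with over 40 N, if the wrist force passes 120 N, or if a joint passes its speed limit or range.

ROBOT

A 6-joint arm with a two-finger parallel gripper is mounted at the origin on the work surface. World frame = base frame: x ahead of the robot, y to its left, z up, the work surface at z = 0. Lengths are in mm, angles in rad, forces in N, time in s.
With the tool pointing down it reaches from about 300 to 775 mm from the base axis. Payload 14.6 kg.
Tool frame: the origin (TCP) lies on the centre line of the jaws, within the pads' length; the fingertips stand manip.finger_overhang ahead of it and the grasp point (between the pads) lies 11 mm behind it (manip.finger_overhang is the distance from the TCP to the fingertips, in mm); y points along the fingers, x is the direction in which the jaws open and shut, and the axes are right-handed (so a half turn about y gives the same grasp; the last joint's range is limited). The gripper opens to 94 mm and grips with 3 to 60 N. Pads are 16 mm wide; open, the fingers measure 119 mm over their backs; the gripper's body (75 mm by 177 mm) begins 78 mm behind the grasp point.
Start: joints at [1.065, 0.3, 1.521, -0, 1.321, -0.067], TCP at [233.666, 497.885, 213.446] pointing down, gripper open.
Joint ranges: [-3.03, 3.03], [-0.79, 2.21], [0.23, 2.52], [-1.04, 4.18], [0, 3.07], [-2.55, 2.55]. Speed limits (rad/s): [2.22, 2.22, 2.57, 3.14, 3.14, 3.14].

INTERFACE

Orientations are given as [roll, pitch, yaw] about the fixed x, y, z axes, in that order (R = Rz(yaw) Ry(pitch) Rx(roll)).
In Python, from cell import monitor, viewer, ticket, manip gives the robot as it stands.
- The arm moves only by the shell command python3 -m jog 'ROWS' [FORCE]. ROWS is JSON, a list of rows, each an object of numbers: "grip": the finger opening in cm, from 0 to 9.4; "dx", "dy", "dz": the shift along the tool's x, y, z in cm; "spin": the turn about the tool's y in degrees. In form: [{"grip": .., "dx": .., "dy": .., "dz": .., "spin": ..}, ...]. A call has 1 to 20 rows; each row is the pose to reach, as a shift and turn from the pose commanded when the call began, along the tool's axes at that moment; what a row does not reach only later rows make up. A row lasts 1/8 s, in which the tool goes at most 62.5 mm and 10.7 degrees, less where a joint would pass 70% of its speed; a pose out of reach is approached as far as the arm can. A call with a gripper value outside its range is refused whole. The fingers move at their own pace and stop on an object; FORCE is the grip in N (left out, the last holds). Time passes only in rows, so rows that repeat a pose let the fingers close. It gives the time, the measured TCP pose, the force and the opening at its end, in the units of the state.
- monitor.read_state(): the state, without advancing time (a new reading comes with each control period).
- viewer.camera(name): name is "scene" or "top"; returns a dict with "color" (480x640x3 uint8, red, green, blue), "vertical_fov" (degrees; the focal length in pixels is half the picture's height over the tangent of half this angle, whatever the lens; pixels are square), "cx", "cy" (the principal point, pixels), "rvec" (rotation vector, rad) and "tvec" (3), from world to camera coordinates, as OpenCV has them. Camera axes: x right, y down, z forward; pixel columns grow to the right and rows downward; lengths in mm; the calibration is good to about 2 mm. A picture is of the moment at which its call begins. There is no depth.
- ticket.sign_off(): hands the job in, once; it reports no verdict.
The state is a dict: "clock": time; "joints": joint angles; "qd": joint speeds; "effort": joint torques, N m; "eef_pos": TCP position; "eef_rot": TCP orientation; "wrist_force": force on the tool from outside, world axes, zero at the start; "moment": the same for the moment, N m; "finger_gap": finger opening in mm.
Only numpy, scipy, OpenCV 4.12 (cv2) and the standard library are available. Lean on these libraries where they do the work, as an engineer would, in place of code of your own. Each camera call takes 0.05 s, during which the arm holds its last target. There are 200 camera calls.

## Working session

There is one attempt and no reset: what is moved stays moved. The work goes in short steps, Python scripts to look and compute and a shell command to move; the robot and the scene stay as the last step left them, time stands still between calls to the robot, and variables do not carry over. Pictures are saved under pics/ and viewed, about 8 in all and at most 12, crops included, and the job is handed in when it is done.

```bash
ls; mkdir -p pics
python3 - <<'E'
from cell import monitor, viewer, ticket, manip
import cv2,numpy as np
print(monitor.read_state(), manip.finger_overhang, dir(manip))
for n in("scene","top"):
    c=viewer.camera(n); cv2.imwrite(f"pics/{n}0.png",c["color"][:,:,::-1]); print(n,{k:v for k,v in c.items() if k!="color"}, -cv2.Rodrigues(np.array(c["rvec"],float))[0].T@np.array(c["tvec"],float).ravel())
E
```

```text
pics
{'clock': 0.0, 'joints': array([ 1.06539923e+00,  3.00460380e-01,  1.52159406e+00, -4.19484120e-06,
        1.32069983e+00, -6.65972210e-02]), 'qd': array([-1.63856091e-03, -3.97665816e-04,  3.79858639e-05, -7.60545686e-04,
       -9.02010304e-04, -1.12770577e-06]), 'effort': array([-1.67504575e-03, -5.31813347e+01, -3.52729475e+01,  7.07414676e-02,
        2.44690699e-02, -7.86356213e-05]), 'eef_pos': array([233.5458043 , 497.66584697, 212.88671831]), 'eef_rot': array([-1.57072308e+00,  1.15931042e-03,  1.13199753e+00]), 'wrist_force': array([-0.69917216, -0.48440866,  0.25152468]), 'moment': array([-0.00571399,  0.03451428, -0.00294964]), 'finger_gap': 93.83968049892891} 8.0 ['Unreachable', '__class__', '__delattr__', '__dict__', '__dir__', '__doc__', '__eq__', '__format__', '__ge__', '__getattribute__', '__getstate__', '__gt__', '__hash__', '__init__', '__init_subclass__', '__le__', '__lt__', '__module__', '__ne__', '__new__', '__reduce__', '__reduce_ex__', '__repr__', '__setattr__', '__sizeof__', '__str__', '__subclasshook__', '__weakref__', 'finger_overhang']
scene {'vertical_fov': 56.987985400770334, 'cx': 319.90528770630306, 'cy': 242.09666686701163, 'rvec': array([ 2.19472044, -1.09356226,  0.41108669]), 'tvec': array([-344.79981463,  439.04017997,  899.82879202])} [  -6.95875013 -445.65093698  960.56330605]
top {'vertical_fov': 50.326341866420655, 'cx': 324.97896239431174, 'cy': 241.48834199077325, 'rvec': array([ 2.17037806, -2.17522436,  0.08517735]), 'tvec': array([   4.72883831,  544.27354562, 1435.32686134])} [ 417.51343534   -8.92468855 1477.16692845]
```

View pics/scene0.png

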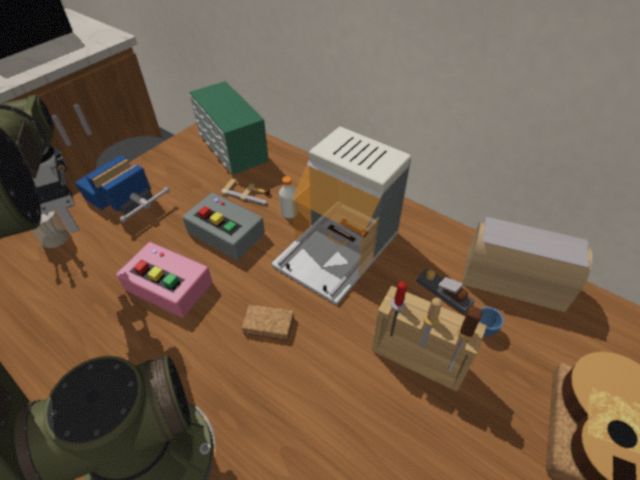

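View pics/top0.png

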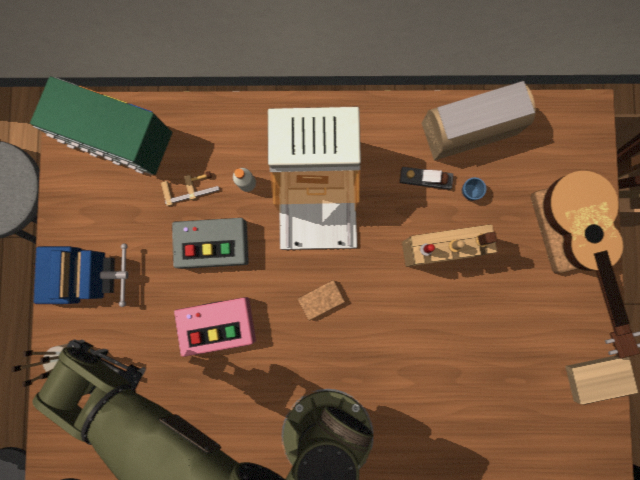

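The top view shows the grey lamp box near (208,243), the hood at (315,180) and the rack at (450,245) with the dark handle at (488,238). The scene view shows the same layout, with the dark hook handle at (470,320). Next I'll view enlarged crops.

```bash
cat > h.py <<'E'
import cv2,numpy as np
from cell import monitor, viewer
class Cam:
    def __init__(s,n):
        c=viewer.camera(n); s.im=c["color"][:,:,::-1].copy(); f=240/np.tan(np.radians(c["vertical_fov"]/2))
        s.K=np.array([[f,0,c["cx"]],[0,f,c["cy"]],[0,0,1]]); s.rv=np.array(c["rvec"],float); s.t=np.array(c["tvec"],float).ravel()
        s.R=cv2.Rodrigues(s.rv)[0]; s.C=-s.R.T@s.t
    def ray(s,p): return s.R.T@np.linalg.inv(s.K)@np.array([p[0],p[1],1.])
    def plane(s,p,z):
        d=s.ray(p); return s.C+d*(z-s.C[2])/d[2]
    def proj(s,P): return cv2.projectPoints(np.atleast_2d(np.array(P,float)),s.rv,s.t,s.K,None)[0].reshape(-1,2)
def tri(a,p,b,q):
    A=[];B=[]
    M=np.zeros((3,3));v=np.zeros(3)
    for c,x in((a,p),(b,q)):
        d=c.ray(x);d/=np.linalg.norm(d);N=np.eye(3)-np.outer(d,d);M+=N;v+=N@c.C
    return np.linalg.solve(M,v)
def crop(c,x,y,w,h,k): return cv2.resize(c.im[y:y+h,x:x+w],None,fx=k,fy=k,interpolation=cv2.INTER_CUBIC)
E
python3 - <<'E'
from h import *
s=Cam("scene");t=Cam("top")
cv2.imwrite("pics/s0.png",s.im)
m=np.zeros((600,800,3),np.uint8)
def put(a,x,y): m[y:y+a.shape[0],x:x+a.shape[1]]=a[:600-y,:800-x]
put(crop(s,365,260,133,133,3),0,0)
put(crop(s,265,190,133,120,3),400,0)
put(crop(t,395,215,110,60,3.6),0,400)
put(crop(t,265,155,100,60,4),400,360)
cv2.imwrite("pics/m1.png",m)
E
```

```text
(no output)
```

View pics/m1.png

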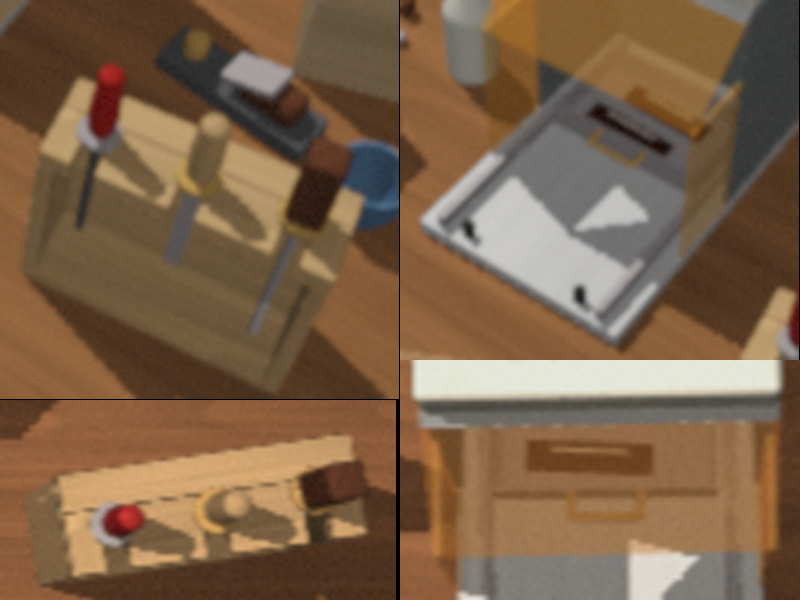

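Crops: the hook has a dark square handle and hangs in the right-hand (y −72) slot; its handle top is at top-view (490,237) and scene (473,313). The loop bar shows at scene (336,240) and top (317,194). The stops are visible at the bed's front. Now the positions by colour masks and rays.

Run:
```python
from h import *
np.set_printoptions(precision=1,suppress=True)
s=Cam("scene");t=Cam("top")
def blob(c,roi,lo,hi,name):
    x,y,w,h=roi; hsv=cv2.cvtColor(c.im[y:y+h,x:x+w],cv2.COLOR_BGR2HSV); m=cv2.inRange(hsv,np.array(lo),np.array(hi))
    n,l,st,ce=cv2.connectedComponentsWithStats(m); i=1+np.argmax(st[1:,4]); r=cv2.minAreaRect(np.argwhere(l==i)[:,::-1].astype(np.float32))
    p=ce[i]+[x,y]; print(name,p,st[i,4],"rect",np.array(r[0])+[x,y],r[1],r[2]); return p,(cv2.boxPoints(r)+[x,y])
for nm,lo,hi in(("green",(45,80,30),(90,255,255)),("yellow",(20,130,90),(35,255,255)),("red",(0,150,90),(6,255,255)),):
    a,_=blob(t,(170,215,78,55),lo,hi,nm+" t"); b,_=blob(s,(183,195,85,62),lo,hi,nm+" s"); print(tri(s,b,t,a), t.plane(a,88),s.plane(b,88))
# rack handle
a,q=blob(t,(470,222,35,40),(0,60,0),(18,255,85),"handle t")
b,_=blob(s,(455,300,35,45),(0,60,0),(18,255,85),"handle s"); print("handle",tri(s,b,t,a))
print("handle top",tri(s,(473.3,313.3),t,(490.3,237.2)))
# red file
a,_=blob(t,(415,235,30,30),(0,150,90),(8,255,255),"file t"); b,_=blob(s,(385,275,30,40),(0,150,90),(8,255,255),"file s"); print("file",tri(s,b,t,a))
# rack top front edge corners, crop coords /3.6
for p in((75,580),(367,532),(60,478),(350,437)): print("rack",t.plane((395+p[0]/3.6,215+p[1]/3.6),175))
# bed low-sat
x,y,w,h=268,212,100,45; hsv=cv2.cvtColor(t.im[y:y+h,x:x+w],cv2.COLOR_BGR2HSV); m=cv2.inRange(hsv,(0,0,60),(180,70,255)); 
ys,xs=np.nonzero(m); 
for r in (218,225,232,238,244,246,247,248,249,250,251):
    z=np.nonzero(m[r-y])[0]; 
    if len(z): print(r,z.min()+x,z.max()+x,len(z))
print("loop",tri(s,(336,240),t,(316.75,194.2)),t.plane((316.75,194.2),39),s.plane((336,240),39))
print("bed corners s",s.plane((272.3,264),15),s.plane((339,303.3),15))
m=np.zeros((600,800,3),np.uint8)
m[:288,:800]=crop(t,268,205,100,36,8);m[300:588,:800]=crop(t,268,236,100,36,8)
cv2.imwrite("pics/m2.png",m)
```

```text
green t [224.7 248.2] 115 rect [224.7 248.2] (11.596552848815918, 10.040916442871094) 81.8698959350586
green s [229.2 225.8] 96 rect [229.5 225.5] (8.485280990600586, 11.31370735168457) 45.0
[521.8 280.   73.3] [521.  276.8  88. ] [512.9 268.2  88. ]
yellow t [206.5 248.9] 109 rect [206.5 248.5] (11.0, 9.0) 90.0
yellow s [215.8 217.8] 110 rect [215.8 217.8] (10.60660171508789, 11.31370735168457) 45.0
[519.6 329.7  77.1] [519.3 326.6  88. ] [512.6 320.6  88. ]
red t [189. 250.] 97 rect [189. 250.] (10.0, 8.0) 90.0
red s [203.4 211. ] 61 rect [203.5 211. ] (6.363960266113281, 9.192387580871582) 45.0
[516.7 377.4  78.5] [516.3 374.5  88. ] [510.8 368.8  88. ]
handle t [488.  256.7] 293 rect [487.  253.5] (15.0, 34.0) 90.0
handle s [469.1 323. ] 323 rect [470.5 320.2] (30.92030906677246, 25.079805374145508) 76.75948333740234
handle [ 490.1 -393.1  262. ]
handle top [ 533.8 -396.9  244.3]
file t [429.3 247.4] 63 rect [429.  247.3] (6.449805736541748, 10.294883728027344) 82.87498474121094
file s [400.4 291.5] 189 rect [400.3 292.5] (9.370742797851562, 23.837854385375977) 9.462321281433105
file [ 511.2 -254.3  220.5]
rack [ 193.  -224.1  175. ]
rack [ 225.6 -427.1  175. ]
rack [ 262.8 -214.8  175. ]
rack [ 290.8 -417.3  175. ]
218 279 355 77
225 280 356 77
232 280 356 77
238 280 356 77
244 280 356 75
246 280 356 77
247 280 356 77
248 280 344 64
249 282 294 10
loop [677.9  25.7  44.5] [678.3  26.6  39. ] [682.8  27.8  39. ]
bed corners s [523.1 128.4  15. ] [528.1 -93.7  15. ]
```

View pics/m2.png

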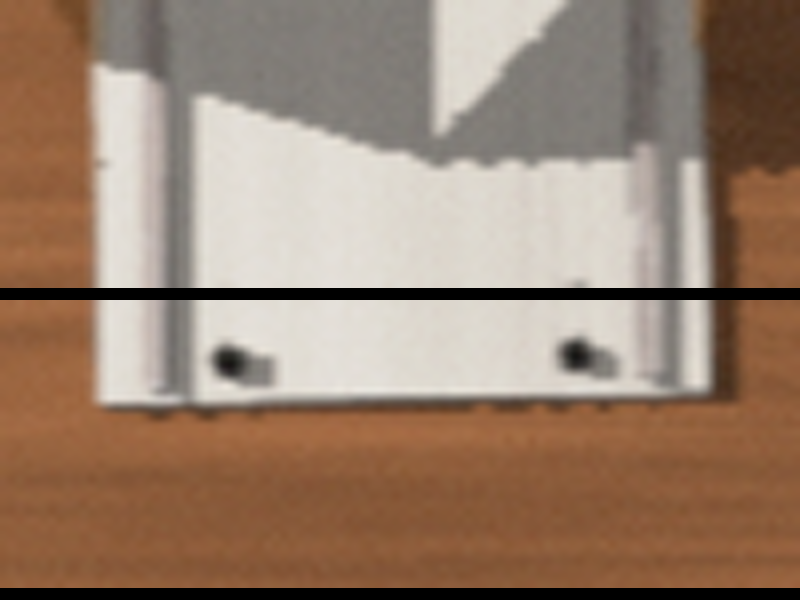

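The crop shows the two stops at about (296.5,243.5) and (339.9,242.9), and the bed's front corners at (280,249) and (357,247.6).

Run:
```python
from h import *
np.set_printoptions(precision=1,suppress=True)
s=Cam("scene");t=Cam("top")
for p in((75,180),(367,132),(60,78),(350,37)): print("rack top t",t.plane((395+p[0]/3.6,215+p[1]/3.6),175))
for p in((40,155),(365,195),(80,78)): print("rack s",s.plane((365+p[0]/3,260+p[1]/3),175))
for p in((335,288),(345,480-400)): pass
print("handle top",[t.plane((490.3,237.2),251),s.plane((473.3,313.3),251)])
print("file top t/s",t.plane((395+130/3.6,215+118/3.6),250), s.plane((365+112/3,260+73/3),250))
print("chisel top",t.plane((395+236/3.6,215+103/3.6),246), s.plane((365+214/3,260+125/3),246))
P=[t.plane((296.5,243.5),27),t.plane((339.9,242.9),27)];print("posts",P)
print("posts s",s.plane((265+70/3,190+232/3),25),s.plane((265+180/3,190+296/3),25))
B=[t.plane((280.1,249.1),15),t.plane((357,247.6),15)];print("bed",B)
d=P[0]-P[1];print("yaw",np.degrees(np.arctan2(-d[0],d[1])),np.hypot(*d[:2])); d=B[0]-B[1];print("yaw",np.degrees(np.arctan2(-d[0],d[1])),np.hypot(*d[:2]))
# visor edge top crop row (600x4): y~553 -> left (435,555) right (765,548)
print("visor",t.plane((265+35/4,155+195/4),175),t.plane((265+365/4,155+188/4),175))
print("loop t ends",t.plane((265+170/4,155+157/4),39),t.plane((265+243/4,155+155/4),39))
```

```text
rack top t [ 470.4 -228.9  175. ]
rack top t [ 503.9 -435.7  175. ]
rack top t [ 542.9 -219.5  175. ]
rack top t [ 571.6 -425.7  175. ]
rack s [ 469.9 -231.1  175. ]
rack s [ 575.2 -424.6  175. ]
rack s [ 543.7 -219.1  175. ]
handle top [array([ 533.8, -395.9,  251. ]), array([ 527.8, -396.4,  251. ])]
file top t/s [ 508.7 -253.6  250. ] [ 507.3 -255.6  250. ]
chisel top [ 518.9 -325.5  246. ] [ 513.5 -328.   246. ]
posts [array([538.5,  84.7,  27. ]), array([539.8, -39. ,  27. ])]
posts s [534.8  79.8  25. ] [537.6 -41.9  25. ]
bed [array([523.4, 132.5,  15. ]), array([527.2, -88.2,  15. ])]
yaw 0.6467963136252876 123.67244655619704
yaw 0.9773960092756058 220.76979231680426
visor [629.1 134.1 175. ] [632.9 -78.5 175. ]
loop t ends [678.2  52.9  39. ] [679.5   0.9  39. ]
```

Hood origin is about (630,23.5) with yaw 0.9°. The loop bar is about (680,27). Rack yaw is about 8.5°, the hook is at about (531,-397), and the red key is at about (515,373). The tool only spins about vertical, so the hook must be leaned by pivoting it in the grip. First, the key.

```bash
cat >> h.py <<'E'
def go(x,y,z,yaw=None):
    "TCP target (mm, jaw-axis yaw deg) -> dx,dy,dz cm and spin deg from the measured pose"
    from scipy.spatial.transform import Rotation as Ro
    S=monitor.read_state(); R=Ro.from_euler('xyz',S["eef_rot"]).as_matrix()
    d=R.T@(np.array([x,y,z],float)-S["eef_pos"])/10; y0=np.degrees(np.arctan2(R[1,0],R[0,0]))
    print("dx %.2f dy %.2f dz %.2f"%tuple(d), "yaw %.1f"%y0, "" if yaw is None else "spin %.1f"%(-((yaw-y0+180)%360-180)))
E
python3 -m jog '[{"grip":0,"dx":0.65,"dy":0,"dz":-30.8},{"grip":0,"dx":0.65,"dy":0,"dz":-30.8},{"grip":0,"dx":0.65,"dy":0,"dz":-30.8},{"grip":0,"dx":0.65,"dy":0,"dz":-30.8},{"grip":0,"dx":0.65,"dy":0,"dz":-30.8},{"grip":0,"dx":0.65,"dy":0,"dz":-30.8},{"grip":0,"dx":0.65,"dy":5,"dz":-30.8},{"grip":0,"dx":0.65,"dy":10.4,"dz":-30.8},{"grip":0,"dx":0.65,"dy":10.4,"dz":-30.8},{"grip":0,"dx":0.65,"dy":10.4,"dz":-30.8}]' 20
python3 - <<'E'
from h import *
go(515,373,109)
c=Cam("top");d=Cam("scene");cv2.imwrite("pics/k1.png",np.hstack([crop(c,160,200,100,80,4),crop(d,170,170,100,80,4)]))
E
```

```text
dx 0.65 dy 10.44 dz -30.77 yaw 64.9 validation failed for argument at $[0]...
```

View pics/k1.png

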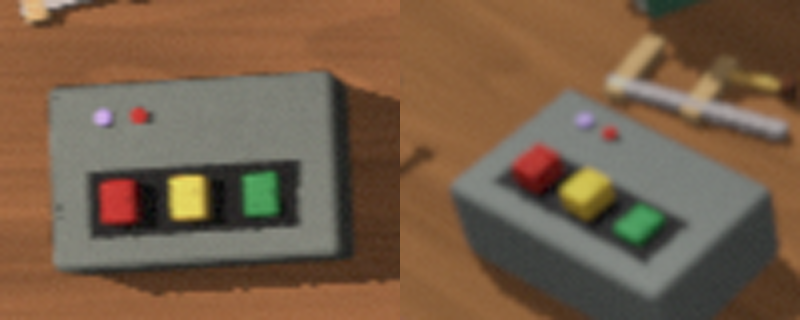

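The picture shows the red key up, yellow up and green down, with the arm not yet moved. The call was refused, apparently because every row needs all five fields.

```bash
python3 -m jog '[{"grip":0,"dx":0.65,"dy":0,"dz":-30.8,"spin":0},{"grip":0,"dx":0.65,"dy":0,"dz":-30.8,"spin":0},{"grip":0,"dx":0.65,"dy":0,"dz":-30.8,"spin":0},{"grip":0,"dx":0.65,"dy":0,"dz":-30.8,"spin":0},{"grip":0,"dx":0.65,"dy":0,"dz":-30.8,"spin":0},{"grip":0,"dx":0.65,"dy":0,"dz":-30.8,"spin":0},{"grip":0,"dx":0.65,"dy":5,"dz":-30.8,"spin":0},{"grip":0,"dx":0.65,"dy":10.4,"dz":-30.8,"spin":0},{"grip":0,"dx":0.65,"dy":10.4,"dz":-30.8,"spin":0},{"grip":0,"dx":0.65,"dy":10.4,"dz":-30.8,"spin":0}]' 20
python3 - <<'E'
from h import *
go(515,373,109)
E
```

```text
clock: 1.75
eef_pos: [515.6, 373.8, 112.0]
eef_rot: [-1.572, -0.002, 1.133]
wrist_force: [0.4, 0.7, 0.7]
finger_gap: 0.7
dx -0.10 dy 0.30 dz 0.02 yaw 64.9
```

```bash
python3 -m jog '[{"grip":0,"dx":-0.1,"dy":1.0,"dz":0,"spin":0},{"grip":0,"dx":-0.1,"dy":1.6,"dz":0,"spin":0},{"grip":0,"dx":-0.1,"dy":2.0,"dz":0,"spin":0},{"grip":0,"dx":-0.1,"dy":2.3,"dz":0,"spin":0},{"grip":0,"dx":-0.1,"dy":2.5,"dz":0,"spin":0},{"grip":0,"dx":-0.1,"dy":2.6,"dz":0,"spin":0},{"grip":0,"dx":-0.1,"dy":2.6,"dz":0,"spin":0}]'
```

```text
clock: 2.62
eef_pos: [515.0, 372.1, 84.3]
eef_rot: [-1.571, -0.001, 1.132]
wrist_force: [-2.0, -1.4, 8.9]
finger_gap: 0.4
```

```bash
python3 -m jog '[{"grip":0,"dx":0,"dy":0.1,"dz":0,"spin":0},{"grip":0,"dx":0,"dy":0.1,"dz":0,"spin":0},{"grip":0,"dx":0,"dy":-6,"dz":0,"spin":0},{"grip":0,"dx":0,"dy":-12,"dz":0,"spin":0},{"grip":0,"dx":0,"dy":-18,"dz":0,"spin":0},{"grip":0,"dx":0,"dy":-21,"dz":0,"spin":0},{"grip":0,"dx":0,"dy":-21,"dz":0,"spin":0}]'
python3 - <<'E'
from h import *
d=Cam("scene");t=Cam("top")
for c,r in((t,(170,215,78,55)),(d,(183,195,85,62))):
    x,y,w,h=r;hs=cv2.cvtColor(c.im[y:y+h,x:x+w],cv2.COLOR_BGR2HSV)
    for lo,hi in(((45,80,30),(90,255,255)),((20,130,90),(35,255,255)),((0,150,90),(6,255,255))):
        q=cv2.inRange(hs,lo,hi);p=np.argwhere(q);print(q.sum()//255,p.mean(0)[::-1]+[x,y])
go(531,-397,290,-81.5)
E
```

```text
clock: 3.5
eef_pos: [515.2, 372.2, 295.6]
eef_rot: [-1.573, -0.003, 1.132]
wrist_force: [-0.2, 0.2, -0.7]
finger_gap: 0.3
120 [224.5 248.2]
109 [206.5412844  248.95412844]
70 [192.07142857 247.11428571]
132 [228.78030303 224.84848485]
107 [215.93457944 217.88785047]
74 [204.60810811 212.13513514]
dx -68.91 dy 0.27 dz -34.15 yaw 64.9 spin 146.4
```

The green key rose and the red one went down. Now to the rack.

```bash
python3 -m jog '[{"grip":5,"dx":-68.9,"dy":0,"dz":-34.15,"spin":146.4},{"grip":5,"dx":-68.9,"dy":0,"dz":-34.15,"spin":146.4},{"grip":5,"dx":-68.9,"dy":0,"dz":-34.15,"spin":146.4},{"grip":5,"dx":-68.9,"dy":0,"dz":-34.15,"spin":146.4},{"grip":5,"dx":-68.9,"dy":0,"dz":-34.15,"spin":146.4},{"grip":5,"dx":-68.9,"dy":0,"dz":-34.15,"spin":146.4},{"grip":5,"dx":-68.9,"dy":0,"dz":-34.15,"spin":146.4},{"grip":5,"dx":-68.9,"dy":0,"dz":-34.15,"spin":146.4},{"grip":5,"dx":-68.9,"dy":0,"dz":-34.15,"spin":146.4},{"grip":5,"dx":-68.9,"dy":0,"dz":-34.15,"spin":146.4},{"grip":5,"dx":-68.9,"dy":0,"dz":-34.15,"spin":146.4},{"grip":5,"dx":-68.9,"dy":0,"dz":-34.15,"spin":146.4},{"grip":5,"dx":-68.9,"dy":0,"dz":-34.15,"spin":146.4},{"grip":5,"dx":-68.9,"dy":0,"dz":-34.15,"spin":146.4},{"grip":5,"dx":-68.9,"dy":0,"dz":-34.15,"spin":146.4},{"grip":5,"dx":-68.9,"dy":0,"dz":-34.15,"spin":146.4},{"grip":5,"dx":-68.9,"dy":0,"dz":-34.15,"spin":146.4}]'
python3 - <<'E'
from h import *
go(531,-397,206,-81.5)
d=Cam("scene");t=Cam("top")
print(monitor.read_state()["joints"])
cv2.imwrite("pics/r1.png",np.hstack([crop(t,420,180,100,130,4),crop(d,400,240,100,130,4)]))
E
```

```text
clock: 5.72
eef_pos: [531.3, -396.5, 293.2]
eef_rot: [-1.571, 0.0, -1.421]
wrist_force: [0.0, 0.7, 0.3]
finger_gap: 50.3
dx 0.05 dy 8.72 dz -0.04 yaw -81.4 spin 0.1
[-6.96434900e-01  5.28030669e-01  1.02181986e+00 -2.81684926e-05
  1.59173556e+00  7.25526231e-01]
```

View pics/r1.png

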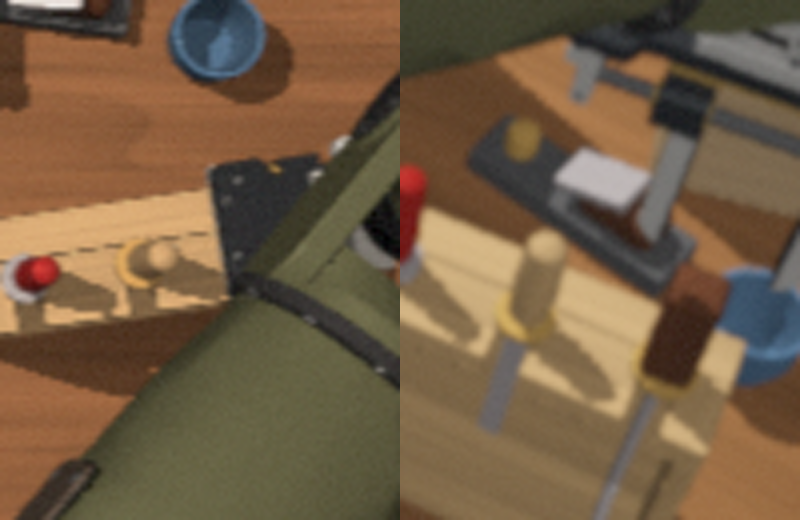

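The gripper straddles the dark handle: fingertips at crop (650,235) and (785,290), handle top at (697,285). Descending to grasp.

```bash
python3 -m jog '[{"grip":5,"dx":0,"dy":3,"dz":0,"spin":0},{"grip":5,"dx":0,"dy":6,"dz":0,"spin":0},{"grip":5,"dx":0,"dy":8.7,"dz":0,"spin":0},{"grip":5,"dx":0,"dy":8.7,"dz":0,"spin":0},{"grip":0.5,"dx":0,"dy":8.7,"dz":0,"spin":0},{"grip":0.5,"dx":0,"dy":8.7,"dz":0,"spin":0},{"grip":0.5,"dx":0,"dy":8.7,"dz":0,"spin":0},{"grip":0.5,"dx":0,"dy":8.7,"dz":0,"spin":0},{"grip":0.5,"dx":0,"dy":8.7,"dz":0,"spin":0},{"grip":0.5,"dx":0,"dy":8.7,"dz":0,"spin":0}]' 30
```

```text
clock: 7.08
eef_pos: [531.5, -397.0, 207.5]
eef_rot: [-1.57, -0.001, -1.423]
wrist_force: [0.3, 0.0, 5.4]
finger_gap: 26.3
```

Grasped, with a gap of 26.3 mm. Lift, then out through the slot's open front.

```bash
python3 -m jog '[{"grip":0.5,"dx":0,"dy":-1,"dz":0,"spin":0},{"grip":0.5,"dx":0,"dy":-2.5,"dz":0,"spin":0},{"grip":0.5,"dx":0,"dy":-2.5,"dz":-2,"spin":0},{"grip":0.5,"dx":0,"dy":-2.5,"dz":-5,"spin":0},{"grip":0.5,"dx":0,"dy":-3,"dz":-10,"spin":0},{"grip":0.5,"dx":0,"dy":-5,"dz":-10,"spin":0},{"grip":0.5,"dx":0,"dy":-5,"dz":-10,"spin":0}]' 40
python3 - <<'E'
from h import *
go(440,-40,249,-89.1)
d=Cam("scene");t=Cam("top")
cv2.imwrite("pics/r2.png",np.hstack([crop(t,420,180,100,130,4),crop(d,380,240,100,130,4)]))
E
```

```text
clock: 7.95
eef_pos: [432.6, -412.1, 258.8]
eef_rot: [-1.569, -0.003, -1.424]
wrist_force: [-0.1, 0.1, -1.5]
finger_gap: 25.9
dx -36.70 dy 0.88 dz 6.19 yaw -81.6 spin 7.5
```

View pics/r2.png

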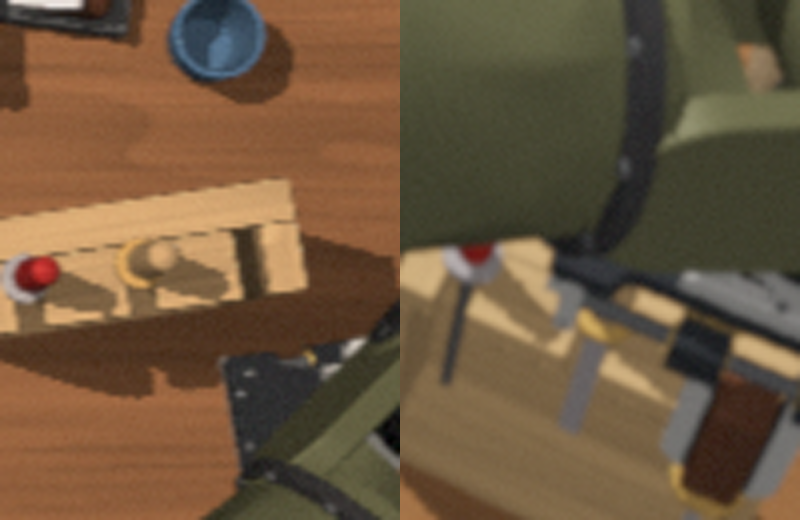

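The hook is held (scene crop about (735,440)) and its slot is empty, so I can measure that slot for later. On to the hood.

```bash
python3 -m jog '[{"grip":0.5,"dx":-36.7,"dy":0,"dz":6.2,"spin":7.5},{"grip":0.5,"dx":-36.7,"dy":0,"dz":6.2,"spin":7.5},{"grip":0.5,"dx":-36.7,"dy":0,"dz":6.2,"spin":7.5},{"grip":0.5,"dx":-36.7,"dy":0,"dz":6.2,"spin":7.5},{"grip":0.5,"dx":-36.7,"dy":0,"dz":6.2,"spin":7.5},{"grip":0.5,"dx":-36.7,"dy":0,"dz":6.2,"spin":7.5},{"grip":0.5,"dx":-36.7,"dy":0,"dz":6.2,"spin":7.5},{"grip":0.5,"dx":-36.7,"dy":0,"dz":6.2,"spin":7.5}]'
python3 - <<'E'
from h import *
go(577,-40,249,-89.1)
t=Cam("top")
for p in((255,295),(243,230),(262,292),(232,230)): print(t.plane((420+p[0]/4,180+p[1]/4),175))
E
```

```text
clock: 9.05
eef_pos: [439.8, -39.4, 256.0]
eef_rot: [-1.572, -0.0, -1.553]
wrist_force: [-0.4, 0.5, -0.9]
finger_gap: 25.8
dx 0.30 dy 0.69 dz 13.72 yaw -89.0 spin 0.1
[ 498.68978782 -402.02959049  175.        ]
[ 540.27139709 -395.58546038  175.        ]
[ 500.59221441 -406.52936058  175.        ]
[ 540.2901681  -388.58126748  175.        ]
```

```bash
python3 -m jog '[{"grip":0.5,"dx":0.1,"dy":0,"dz":6,"spin":0},{"grip":0.5,"dx":0.1,"dy":0,"dz":12,"spin":0},{"grip":0.5,"dx":0.1,"dy":0,"dz":13.7,"spin":0},{"grip":0.5,"dx":0.1,"dy":3,"dz":13.7,"spin":0},{"grip":0.5,"dx":0.1,"dy":5.4,"dz":13.7,"spin":0},{"grip":0.5,"dx":0.1,"dy":6.4,"dz":13.7,"spin":0},{"grip":0.5,"dx":0.1,"dy":6.4,"dz":13.7,"spin":0}]'
python3 - <<'E'
from h import *
d=Cam("scene");cv2.imwrite("pics/p1.png",crop(d,265,190,130,125,4.8))
S=monitor.read_state();x,y,z=S["eef_pos"]
print(d.proj([[x-17,y,z+11-177.5],[x,y,z+11-163.5],[539,-40,29]]))
E
```

```text
clock: 9.98
eef_pos: [576.6, -38.9, 192.2]
eef_rot: [-1.572, 0.0, -1.555]
wrist_force: [0.7, 0.8, -1.6]
finger_gap: 25.6
[[329.11181734 282.18458126]
 [333.00536225 274.80636763]
 [324.73127821 287.03070639]]
```

View pics/p1.png

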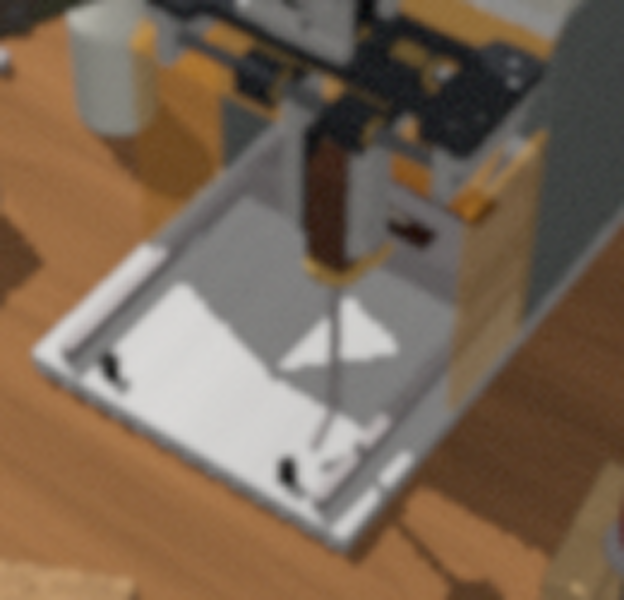

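The hook tip, at crop (315,450), sits just behind the right stop post at (288,470), as predicted. I'll loosen the grip and lean the hook by drawing the handle back with the tip held by the post.

```bash
python3 -m jog '[{"grip":0.5,"dx":0,"dy":0.25,"dz":-0.5,"spin":0},{"grip":0.5,"dx":0,"dy":0.25,"dz":-1.0,"spin":0},{"grip":0.5,"dx":0,"dy":0.25,"dz":-1.8,"spin":0},{"grip":0.5,"dx":0,"dy":0.2,"dz":-2.6,"spin":0},{"grip":0.5,"dx":0,"dy":0.25,"dz":-4.1,"spin":0},{"grip":0.5,"dx":0,"dy":0.45,"dz":-5.7,"spin":0},{"grip":0.5,"dx":0,"dy":0.75,"dz":-7.2,"spin":0}]' 12
python3 - <<'E'
from h import *
d=Cam("scene");cv2.imwrite("pics/p2.png",crop(d,265,190,130,125,4.8))
S=monitor.read_state();x,y,z=S["eef_pos"]
for p in (15,20):
  c,s=np.cos(np.radians(p)),np.sin(np.radians(p))
  print((d.proj([[x-17*c+177.5*s,y,z+11-177.5*c-17*s],[x+163.5*s,y,z+11-163.5*c],[x+43.5*s,y,z+11-43.5*c]])-[265,190])*4.8)
E
```

```text
clock: 10.9
eef_pos: [504.1, -39.3, 185.3]
eef_rot: [-1.57, -0.0, -1.554]
wrist_force: [0.7, 0.3, -0.9]
finger_gap: 26.4
[[278.13346457 482.96187248]
 [292.34412574 447.95185198]
 [255.45102809 347.30269271]]
[[294.89114555 461.22809574]
 [307.38151128 426.99548275]
 [259.89484583 341.26550111]]
```

View pics/p2.png

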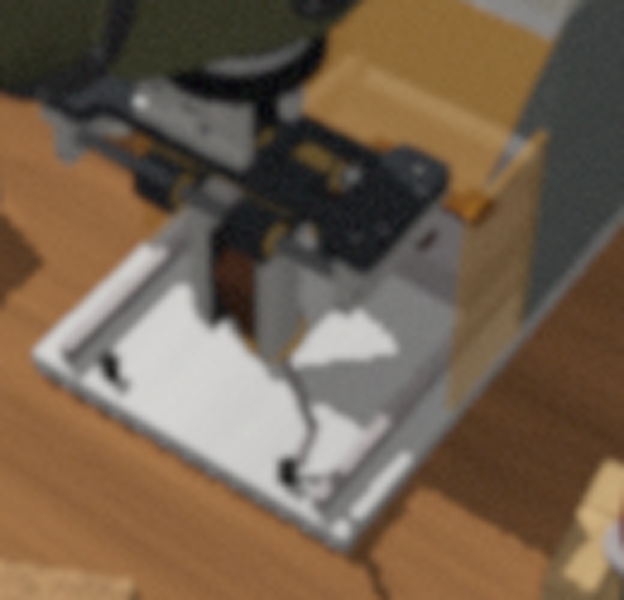

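The lean works: the crook at (312,425) agrees with about 20° and the tip is held at the post. I'll carry on to about 42°, then clamp hard.

```bash
python3 -m jog '[{"grip":0.5,"dx":0,"dy":0.5,"dz":-1.4,"spin":0},{"grip":0.5,"dx":0,"dy":1.1,"dz":-2.9,"spin":0},{"grip":0.5,"dx":0,"dy":1.8,"dz":-4.3,"spin":0},{"grip":0.5,"dx":0,"dy":2.65,"dz":-5.6,"spin":0},{"grip":0.5,"dx":0,"dy":3.1,"dz":-6.2,"spin":0},{"grip":0.5,"dx":0,"dy":3.1,"dz":-6.2,"spin":0}]' 12
python3 -m jog '[{"grip":0.3,"dx":0,"dy":0,"dz":0,"spin":0},{"grip":0.3,"dx":0,"dy":0,"dz":0,"spin":0},{"grip":0.3,"dx":0,"dy":-1,"dz":0.2,"spin":0},{"grip":0.3,"dx":0,"dy":-3,"dz":0.2,"spin":0},{"grip":0.3,"dx":0,"dy":-3,"dz":0.2,"spin":0}]' 60
python3 - <<'E'
from h import *
d=Cam("scene");t=Cam("top");cv2.imwrite("pics/p3.png",np.hstack([crop(d,265,190,130,125,3.2),crop(t,280,180,80,100,4)]))
S=monitor.read_state();x,y,z=S["eef_pos"]
for p in (30,35,40,45):
  c,s=np.cos(np.radians(p)),np.sin(np.radians(p))
  P=[[x-17*c+177.5*s,y,z+11-177.5*c-17*s],[x+163.5*s,y,z+11-163.5*c],[x+43.5*s,y,z+11-43.5*c]]
  print(p,((d.proj(P)-[265,190])*3.2).round(),((t.proj(P)-[280,180])*4+[416,0]).round())
E
```

```text
clock: 11.7
eef_pos: [442.3, -40.4, 154.3]
eef_rot: [-1.571, -0.0, -1.554]
wrist_force: [-3.2, -0.2, 2.9]
finger_gap: 25.7
clock: 12.32
eef_pos: [445.5, -40.4, 185.2]
eef_rot: [-1.568, -0.0, -1.554]
wrist_force: [-0.3, -0.3, -1.3]
finger_gap: 25.7
30 [[176. 325.]
 [182. 303.]
 [131. 271.]] [[658. 281.]
 [658. 268.]
 [662. 348.]]
35 [[187. 308.]
 [191. 287.]
 [134. 266.]] [[658. 260.]
 [658. 250.]
 [662. 343.]]
40 [[196. 291.]
 [200. 272.]
 [136. 261.]] [[658. 241.]
 [659. 232.]
 [662. 338.]]
45 [[206. 274.]
 [208. 256.]
 [139. 257.]] [[658. 222.]
 [659. 216.]
 [662. 334.]]
```

View pics/p3.png

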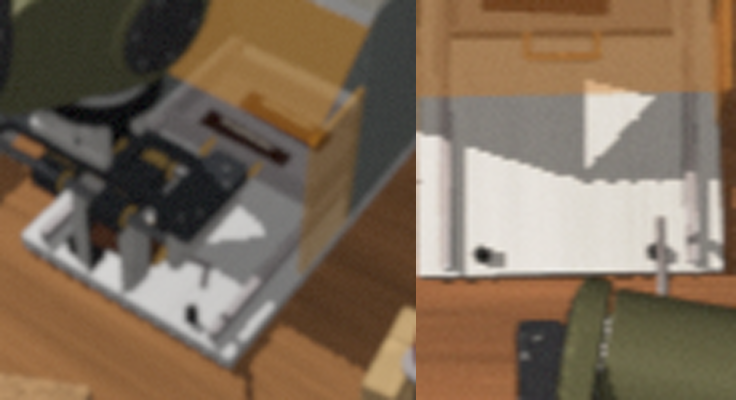

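The top view shows the hook end at (660,216), so the lean is about 44°, and the loop bar at crop (562,56) is clear. The tip is at 111 mm ahead of and 139.5 mm below the grasp point. Computing the approach over the loop.

Run:
```python
from h import *
go(579,25.5,186,-89.1)
```

```text
dx -6.35 dy -0.24 dz 13.54 yaw -89.0 spin 0.1
```

```bash
python3 -m jog '[{"grip":0.3,"dx":-3.5,"dy":0,"dz":0,"spin":0},{"grip":0.3,"dx":-6.35,"dy":0,"dz":0,"spin":0},{"grip":0.3,"dx":-6.35,"dy":0,"dz":4,"spin":0},{"grip":0.3,"dx":-6.35,"dy":0,"dz":8,"spin":0},{"grip":0.3,"dx":-6.35,"dy":0,"dz":11,"spin":0},{"grip":0.3,"dx":-6.35,"dy":0,"dz":13,"spin":0},{"grip":0.3,"dx":-6.35,"dy":0,"dz":13.5,"spin":0},{"grip":0.3,"dx":-6.35,"dy":0,"dz":13.5,"spin":0},{"grip":0.3,"dx":-6.35,"dy":0,"dz":13.5,"spin":0}]'
python3 - <<'E'
from h import *
d=Cam("scene");t=Cam("top");cv2.imwrite("pics/q1.png",np.hstack([crop(d,310,215,50,50,8),crop(t,290,165,50,50,8)]))
S=monitor.read_state();x,y,z=S["eef_pos"];print(x,y,z)
for p in (40,44,48):
  c,s=np.cos(np.radians(p)),np.sin(np.radians(p))
  P=[[x-17*c+177.5*s,y+1.7,z+11-177.5*c-17*s],[x+163.5*s,y+1.7,z+11-163.5*c]]
  print(p,((d.proj(P)-[310,215])*8).round(),((t.proj(P)-[290,165])*8+[400,0]).round())
P=[[680,27,39]];print(((d.proj(P)-[310,215])*8).round(),((t.proj(P)-[290,165])*8+[400,0]).round())
E
```

```text
clock: 13.55
eef_pos: [578.0, 25.4, 184.0]
eef_rot: [-1.571, 0.0, -1.554]
wrist_force: [-0.1, 0.2, -0.5]
finger_gap: 25.5
578.2249528695647 25.45370331187396 184.1770009768567
40 [[204. 189.]
 [212. 140.]] [[612. 226.]
 [610. 203.]]
44 [[221. 158.]
 [227. 110.]] [[611. 194.]
 [610. 175.]]
48 [[238. 126.]
 [241.  80.]] [[611. 163.]
 [609. 148.]]
[[205. 206.]] [[613. 229.]]
```

View pics/q1.png

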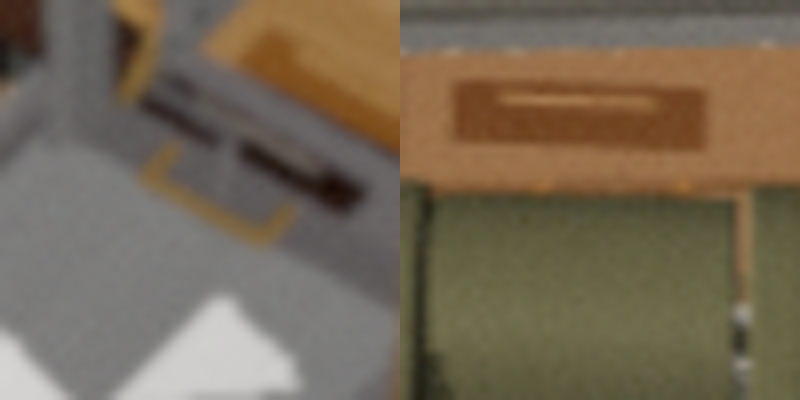

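The scene crop shows the prong as a light strip ending near (226,197), just behind and above the bar, which runs (145,180)–(262,243). I'll difference this against the start image to locate the tip exactly.

Run:
```python
from h import *
np.set_printoptions(precision=1,suppress=True,linewidth=160)
d=Cam("scene");a=cv2.imread("pics/s0.png")
g=(d.im.astype(int)-a).sum(2)
print("cols 330-346");print(np.c_[np.arange(226,246),g[226:246,330:346]])
for z in(45,50,56):
    for p in((338.2,238.7),(338.2,239.5)): print(z,p,d.plane(p,z))
print(d.plane((310+203/8,215+211/8),39))
```

```text
cols 330-346
[[226 154 147 155  83  22  22  14  27  24  23  22  22  20  15  27  21]
 [227 127 182 170 135  40   7  -3  18  23  29  32  22  23  26  28  21]
 [228  74 112 144 126  81  37  20  13   4   6  19  36  21  27  18  25]
 [229  21  55  96 115 118 107  76  38  18  11  24  21  21  18  28  30]
 [230  11  17  20  52  86 125 119 100  43  33  20  41  19  18  27  23]
 [231  23  30   9  29  30  72 126 152 119  73  45  31  19  21  25  29]
 [232  17  28  33  14  21  30  41 144 211 127  59  19  14  14  21  22]
 [233  28  19  26  24  29  18  35 114 173 158  75  29  22  22  23  41]
 [234  25  20  20  21  23  21  16  67 111  90  53  24  22  15  26  24]
 [235  37  21  16  26  29  27  20  41  61  48  36  13  11  28  12  17]
 [236  20  23  32  29  20  19  21  43  45  32  23  27  31  21  12   2]
 [237  28  32  31  26  25  36  52  57  40  33  26  21  29  22  17   6]
 [238  28  29  23  24  25  27  56  61  25  10  19  28  28  28  29  20]
 [239  28  23  23  24  24  28  35  26  21   8  25  19  31  28  22  23]
 [240  27  23  29  31  28  24  21  23  15  16  27  17  21  17  21  25]
 [241  39  18  28  26  29  28  34  11  25  16  18  28  26  25  24  22]
 [242  27  26  31  32  29  30  20  20  29  22  26  23  17  22  20  14]
 [243  24  29  31  24  34  29  26  27  21  28  15  30  27  21  25  28]
 [244  29  28  32  36  27  34  34  29  32  31  26  23  21  20  17  27]
 [245  29  24  37  34  29  35  27  26  21  28  24  25  30  27  28  26]]
45 (338.2, 238.7) [686.   22.7  45. ]
45 (338.2, 239.5) [683.5  20.9  45. ]
50 (338.2, 238.7) [682.2  20.1  50. ]
50 (338.2, 239.5) [679.7  18.4  50. ]
56 (338.2, 238.7) [677.6  17.   56. ]
56 (338.2, 239.5) [675.2  15.3  56. ]
[677.5  26.2  39. ]
```

The tip sits about 5–7 mm beyond the bar and about 4 mm to the right, at z≈52, with a lean of about 42°. I'll move 5 mm further in and 2 mm left, then lower in stages while checking force.

```bash
python3 -m jog '[{"grip":0.3,"dx":-0.2,"dy":0,"dz":0.5,"spin":0},{"grip":0.3,"dx":-0.2,"dy":0.3,"dz":0.5,"spin":0},{"grip":0.3,"dx":-0.2,"dy":0.6,"dz":0.5,"spin":0},{"grip":0.3,"dx":-0.2,"dy":0.8,"dz":0.5,"spin":0},{"grip":0.3,"dx":-0.2,"dy":1.0,"dz":0.5,"spin":0},{"grip":0.3,"dx":-0.2,"dy":1.0,"dz":0.5,"spin":0}]'
python3 -m jog '[{"grip":0.3,"dx":0,"dy":0.2,"dz":0,"spin":0},{"grip":0.3,"dx":0,"dy":0.4,"dz":0,"spin":0},{"grip":0.3,"dx":0,"dy":0.6,"dz":0,"spin":0},{"grip":0.3,"dx":0,"dy":0.6,"dz":0,"spin":0}]'
python3 - <<'E'
from h import *
np.set_printoptions(precision=1,suppress=True,linewidth=160)
d=Cam("scene");a=cv2.imread("pics/s0.png");g=(d.im.astype(int)-a).sum(2)
print(np.c_[np.arange(228,248),g[228:248,330:348]])
E
```

```text
clock: 14.45
eef_pos: [584.1, 27.3, 178.8]
eef_rot: [-1.566, -0.001, -1.554]
wrist_force: [-25.0, -2.0, 37.5]
finger_gap: 25.6
clock: 14.95
eef_pos: [584.2, 27.4, 172.4]
eef_rot: [-1.566, -0.001, -1.554]
wrist_force: [-21.3, -2.8, 33.1]
finger_gap: 25.8
[[228  18  -4   4  10  17  19  14  23  14   9  17  24  21  23  20  33  34  18]
 [229  10  18   8  10  11  10  27  17  19  16  31  33  24  18  29  27  22  19]
 [230  20  20   4  10 -13  18  14  27  18  25  18  42  32  18  21  23  26  24]
 [231  22  26  18  22  13  11  20  19  21   5   5  15  10  21  24  24  28  22]
 [232  28  16  28  10  18  12   3   7  47  11  -9  -4  -9   4  20  21  21  26]
 [233  32  14  26  25  32  25  23  23  16  22   5  -6  11  20  12  35  21  24]
 [234  23  20  20  24  18  23  18  15  22  17   0  12  21  14  30  19  17  25]
 [235  35  22  18  28  27  35  27  13  18  24  21   7  -2  23   7  17   8  25]
 [236  25  24  32  28  25  22   9  23  20  21  25  25  22  20  11   4  25  12]
 [237  29  35  29  25  24  18  28  29  24  29  25  24  31  17  20   4  25  17]
 [238  28  24  24  31  23  17  28  28  11  18  27  21  26  33  28  10  13  14]
 [239  28  25  22  21  27  24  23  19  26  14  31  23  29  33  24  13  28  25]
 [240  37  30  31  28  27  27  22  21  19  24  18  14  23  26  11  27  27  26]
 [241  31  27  30  27  26  23  27  21  24  21  20  32  16  21  31  23  28  25]
 [242  27  33  34  33  32  26  20  21  30  31  32  31  19  31  30  21  25  26]
 [243  25  26  33  26  32  25  32  30  26  34  24  30  23  19  22  23  25  20]
 [244  27  32  29  35  25  39  27  32  27  29  30  23  14  31  22  33  31  15]
 [245  32  24  40  36  27  28  25  30  22  28  24  23  23  30  33  20  30  23]
 [246  40  27  32  30  26  31  35  24  25  28  20  34  24  36  25  25  25  26]
 [247  27  23  31  24  34  25  26  29  26  30  33  30  32  26  27  24  30  24]]
```

Unexpected: the wrist reads about 39 N and the hook no longer shows over the loop. I'll spend my last picture on a wide look before moving.

Run:
```python
from h import *
d=Cam("scene");t=Cam("top")
cv2.imwrite("pics/z1.png",np.hstack([crop(d,260,150,130,150,4)[:,:520],crop(t,275,150,90,200,3)[:600]]))
S=monitor.read_state();print(S["wrist_force"],S["moment"],S["joints"],S["finger_gap"])
```

```text
[-21.66050959  -3.03734399  34.45126615] [-0.48001636  2.57864286 -0.08887996] [-1.55664942e-02  4.09373010e-01  1.47118265e+00 -6.12339847e-04
  1.25661781e+00  1.53874646e+00] 25.71271894681139
```

View pics/z1.png

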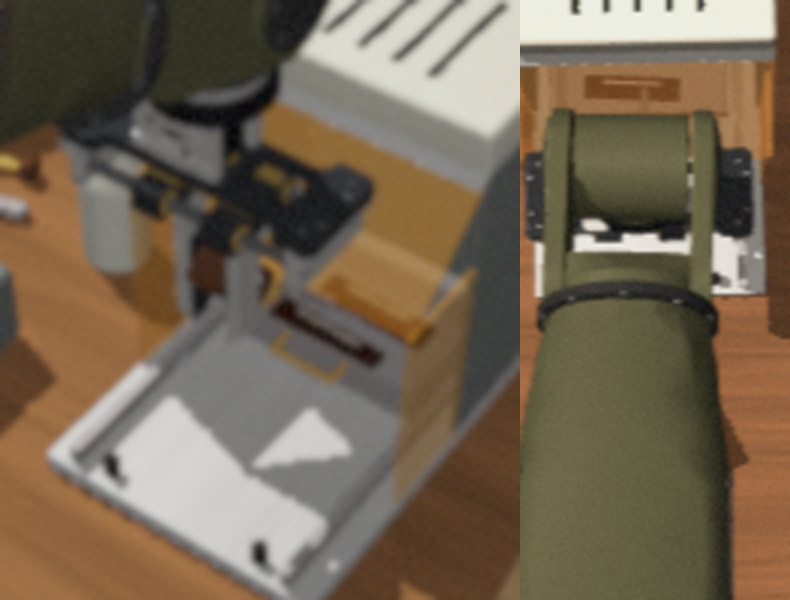

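The picture shows the hook pivoted up to roughly 70° (collar at crop (270,280)) with its prong high above the tray in the top view at (645,90). The loop and tray are unmoved. So the collar caught the visor's lower edge, because I came in too high. I'll back straight out, re-lean to about 48°, and come in lower.

```bash
python3 -m jog '[{"grip":0.3,"dx":0,"dy":-0.2,"dz":-0.5,"spin":0},{"grip":0.3,"dx":0,"dy":-0.3,"dz":-1.5,"spin":0},{"grip":0.3,"dx":0,"dy":-0.3,"dz":-4,"spin":0},{"grip":0.3,"dx":0,"dy":-0.3,"dz":-8,"spin":0},{"grip":0.3,"dx":0,"dy":-0.3,"dz":-13,"spin":0},{"grip":0.3,"dx":0,"dy":-0.3,"dz":-18,"spin":0},{"grip":0.3,"dx":0,"dy":-0.3,"dz":-20,"spin":0},{"grip":0.3,"dx":0,"dy":-0.3,"dz":-20,"spin":0}]'
cat >> h.py <<'E'
def amap(c,ref,x0,x1,y0,y1):
    g=np.abs(c.im.astype(int)-cv2.imread(ref)).sum(2)
    print("cols",x0,x1)
    for r in range(y0,y1): print(r,"".join(" .:-=+*#%@"[min(9,v//22)] for v in g[r,x0:x1]))
def tip(p,L=177.5): # lean deg -> (ahead, below) of tip and crook from grasp point
    c,s=np.cos(np.radians(p)),np.sin(np.radians(p)); return np.array([[-17*c+L*s,17*s+L*c],[(L-14)*s,(L-14)*c]])
def hookpix(c,ph,S=None):
    x,y,z=(S or monitor.read_state())["eef_pos"]
    for p in ph:
        T=tip(p); print(p,c.proj([[x+a,y+a*.0157,z+11-b] for a,b in T]).round(1).tolist())
E
python3 - <<'E'
from h import *
t=Cam("top");d=Cam("scene")
cv2.imwrite("pics/top_a.png",t.im)
amap(d,"pics/s0.png",290,345,238,282)
hookpix(d,(55,60,65,70,75,80));print("top");hookpix(t,(60,70,80))
amap(t,"pics/top0.png",295,340,215,260)
E
```

```text
clock: 16.1
eef_pos: [382.8, 24.2, 171.1]
eef_rot: [-1.57, -0.0, -1.554]
wrist_force: [0.9, 0.1, -0.6]
finger_gap: 25.5
cols 290 345
238                                                        
239                                                        
240                                                        
241                                                        
242                                                        
243                                             .    .     
244                                                        
245 :       .                        .                     
246 #-.                                                    
247 @@=:                                                   
248 @@@*-                                                  
249 @@@%=:.          .                                     
250 @@@*===:                                               
251 @@+=+**-           .                       .           
252 %+==#%%=                         .                     
253 +-+#%@@+.                         .                    
254 -=*
[... 3561 characters left out ...]
  
246                                              
247                                       . .    
248         .    .                               
249              .                               
250                              .               
251  .                                           
252                      .:.                     
253                      -=:.                    
254                      ==:.                  . 
255                      ==:                     
256                     .++:             .   .   
257                      =+:                     
258                      ++:   .                 
259                     .++:      .  . :=+====.
```

After backing out, the numbers suggest the lean is already near 50° (prong at scene (297,271–278)). Fitting the lean and length precisely.

Run:
```python
from h import *
np.set_printoptions(precision=1,suppress=True)
t=Cam("top");d=Cam("scene")
x,y,z=monitor.read_state()["eef_pos"]
hookpix(d,(44,46,48,50,52));print("top");hookpix(t,(44,46,48,50,52))
# tip end / crook bright centroid with wood/bed background unchanged
print("tip by scene ray on plane y:",end="")
for p in((297.2,277.3),(297.4,271.8)):
    r=d.ray(p);P=d.C+r*((y+2-d.C[1])/r[1]);print(P-[x,0,z+11])
r=t.ray((317.6,253.3));
for zz in (75,85,95): print(t.plane((317.6,253.3),zz)-[x,0,0])
g=np.abs(t.im.astype(int)-cv2.imread("pics/top0.png")).sum(2);print(g[249:258,314:322])
```

```text
44 [[294.1, 282.5], [294.3, 276.7]]
46 [[295.2, 280.4], [295.2, 274.7]]
48 [[296.3, 278.3], [296.1, 272.8]]
50 [[297.3, 276.1], [296.9, 270.8]]
52 [[298.2, 274.0], [297.7, 268.8]]
top
44 [[317.0, 258.3], [316.8, 257.0]]
46 [[316.9, 256.5], [316.7, 255.4]]
48 [[316.9, 254.8], [316.7, 253.9]]
50 [[316.8, 253.1], [316.6, 252.5]]
52 [[316.7, 251.4], [316.5, 251.1]]
tip by scene ray on plane y:[ 124.5   26.2 -131.6]
[ 126.8   26.2 -110.9]
[123.1  23.4  75. ]
[122.4  23.2  85. ]
[121.8  23.   95. ]
[[  2   0  12   8   7   3   4   2]
 [  1   7  11   3   2   8  22   9]
 [ 10   4  18  32  17   7   4  10]
 [  6  21  73  98  61  28   1  13]
 [  1  18  74 103  62  41   4   7]
 [  7  13  89 105  60  24   2   5]
 [  4  19 109 109  59  18   5   7]
 [  3  19 116 110  58  12   5  21]
 [  3  21 104 113  54  12   8   3]]
```

Lean is about 48.7°: the tip is 122 mm ahead of and 130.5 mm below the grasp point. With this lean the collar stays about 20 mm in front of the visor. Moving in over the loop.

Run:
```python
from h import *
go(566.7,25.3,174,-89.1)
```

```text
dx 0.19 dy -0.33 dz 18.25 yaw -89.0 spin 0.1
```

```bash
python3 -m jog '[{"grip":0.3,"dx":0.2,"dy":-0.3,"dz":4,"spin":0},{"grip":0.3,"dx":0.2,"dy":-0.3,"dz":9,"spin":0},{"grip":0.3,"dx":0.2,"dy":-0.3,"dz":13,"spin":0},{"grip":0.3,"dx":0.2,"dy":-0.3,"dz":16,"spin":0},{"grip":0.3,"dx":0.2,"dy":-0.3,"dz":17.5,"spin":0},{"grip":0.3,"dx":0.2,"dy":-0.3,"dz":18.2,"spin":0},{"grip":0.3,"dx":0.2,"dy":-0.3,"dz":18.2,"spin":0},{"grip":0.3,"dx":0.2,"dy":-0.3,"dz":18.2,"spin":0}]'
python3 - <<'E'
from h import *
d=Cam("scene");t=Cam("top")
amap(d,"pics/s0.png",322,350,224,250)
hookpix(d,(46,48,50));print(d.proj([[678.5,27,39],[678,27,39]]))
hookpix(t,(46,48,50));amap(t,"pics/top0.png",300,335,174,204)
E
```

```text
clock: 17.3
eef_pos: [565.3, 25.2, 174.0]
eef_rot: [-1.571, 0.0, -1.554]
wrist_force: [-0.9, -0.8, -0.6]
finger_gap: 25.3
cols 322 350
224 +=:-:..-==:. ......... .. . 
225 +---: :+##+-.   . . .. ..   
226 =:--..=#@@@+.. ....  .  ..  
227 -:-:.:+@@@%*:  ....  ... ...
228 :--. :+*%***-. ..........  .
229 :-:....::-=+=::.....  ......
230 .:.. ..    . :--:. .  ..    
231   .......    .-#*-.. .. ... 
232 ... ...   .   :#@+.  . .... 
233 .. .. . ..... .+#*:   ..   .
234 . .... ..   .  :=-.   .   ..
235 . ... ...   .  .:..    . .. 
236 ........ ...    ..... .     
237 ......  ...    ... ..   .   
238 ............. .   . ... .   
239 .......... .. . .   .. .. . 
240 ............... ..  .  .    
241 .. ............ .. . .. . . 
242 ..............  .... .  . ..
243 .  ..... ......... . . . .  
244 .. .............. .  . .   .
245  . ...... .... . .  ........
246 .................... ....   
247 ..................... ..... 
248 . ......... . ..............
249 ........................ . .
46 [[336.0, 237.9], [336.5, 232.1]]
48 [[337.0, 235.9], [337.3, 230.3]]
50 [[337.9, 233.9], [338.2, 228.4]]
[... 680 characters left out ...]
     . .      ... ..
187    .. . .  .         .  .  .   .  .
188   .     .  .   .... . ..          .
189  . .                 .  . .       .
190   . .   ..    . :.    .    . .   ..
191  ......  ...... .:   .     ..... ..
192 .. .  . .   .    . ..... ..   ...  
193    ..   . . .   .. .   .   .  . .  
194 .      ..       ..    .. ......    
195                 .    .   .   .    -
196 *++*+---==-====+++-.::::::.:::-...+
197 ########***#*######**#####*#####-:+
198 ****#*#*##*#**#**#*####*######*#=-+
199 ++*+*+***+*****+*++****##*****##+=+
200 +++*+++*++++++++++++*+%@@###+++*+=+
201 ++==+=++++=+++=+*+++=*@@@@@@@***=-+
202 +===++=++==+++++===+=+%@@@@@@@@@*-*
203 ===+=++==++=+==++====+@@@@@@@@@@*=@
```

Prong and bar positions match the predictions, with the tip 9–10 mm beyond the bar. Lowering in steps, watching force.

```bash
python3 -m jog '[{"grip":0.3,"dx":0,"dy":0.3,"dz":0.1,"spin":0},{"grip":0.3,"dx":0,"dy":0.6,"dz":0.1,"spin":0},{"grip":0.3,"dx":0,"dy":0.9,"dz":0.1,"spin":0},{"grip":0.3,"dx":0,"dy":1.1,"dz":0.1,"spin":0},{"grip":0.3,"dx":0,"dy":1.2,"dz":0.1,"spin":0},{"grip":0.3,"dx":0,"dy":1.2,"dz":0.1,"spin":0}]'
```

```text
clock: 18.15
eef_pos: [566.6, 25.3, 161.9]
eef_rot: [-1.571, 0.0, -1.554]
wrist_force: [-0.5, -0.3, -1.1]
finger_gap: 26.0
```

No contact, so the prong is passing the bar's height freely. Continuing down.

```bash
python3 -m jog '[{"grip":0.3,"dx":0,"dy":0.3,"dz":0,"spin":0},{"grip":0.3,"dx":0,"dy":0.6,"dz":0,"spin":0},{"grip":0.3,"dx":0,"dy":0.9,"dz":0,"spin":0},{"grip":0.3,"dx":0,"dy":1.2,"dz":0,"spin":0},{"grip":0.3,"dx":0,"dy":1.4,"dz":0,"spin":0},{"grip":0.3,"dx":0,"dy":1.4,"dz":0,"spin":0},{"grip":0.3,"dx":0,"dy":1.4,"dz":0,"spin":0}]'
python3 - <<'E'
from h import *
d=Cam("scene")
hookpix(d,(47,48.7,50))
amap(d,"pics/s0.png",322,350,226,254)
E
```

```text
clock: 19.02
eef_pos: [566.7, 25.2, 148.0]
eef_rot: [-1.571, -0.0, -1.554]
wrist_force: [0.3, -0.5, -1.0]
finger_gap: 25.3
47 [[336.5, 242.8], [337.0, 237.3]]
48.7 [[337.4, 241.2], [337.7, 235.8]]
50 [[338.0, 239.9], [338.2, 234.6]]
cols 322 350
226 -===- -++--.   .    ...   . 
227 =+=-.:#@@%#*:.::..  .... .. 
228 =+=:.-#@@@@%+-:-.  ... ..   
229 =*=::-=*%@@@%*=:. .   ......
230 ++---:-==*#%%%+:.. .  .... .
231 ++--::--::-***-:  .. .... ..
232 +=:-:.--:.::-.  .    .......
233 +---:.::::...    .   ..:  ..
234 *--:..::::.           ..  . 
235 *-:. .:::.           . . .. 
236 =:.  ..:....        ..      
237 :.  .......... ..  .    .   
238    ......  .   ... ....    .
239  ......... ..  .... ...   ..
240  ............. ...  .  .    
241  .... ... .......    .... . 
242  .............. .... .  ....
243 ............ ..... .. . . . 
244 ............ ....... . .....
245 ......... ...... . .........
246 ................ ... ....  .
247 ....................... ....
248 . ..........................
249 ............................
250 ...... .....................
251 ....................... ....
252 ..... ................... ..
253 ............................
```

```bash
python3 -m jog '[{"grip":0.3,"dx":0,"dy":0,"dz":-0.2,"spin":0},{"grip":0.3,"dx":0,"dy":0,"dz":-0.4,"spin":0},{"grip":0.3,"dx":0,"dy":0,"dz":-0.6,"spin":0},{"grip":0.3,"dx":0,"dy":0,"dz":-0.8,"spin":0},{"grip":0.3,"dx":0,"dy":0,"dz":-1.0,"spin":0},{"grip":0.3,"dx":0,"dy":0,"dz":-1.3,"spin":0},{"grip":0.3,"dx":0,"dy":0,"dz":-1.7,"spin":0},{"grip":0.3,"dx":0,"dy":0,"dz":-2.1,"spin":0},{"grip":0.3,"dx":0,"dy":0,"dz":-2.5,"spin":0},{"grip":0.3,"dx":0,"dy":0,"dz":-3.0,"spin":0}]'
python3 - <<'E'
from h import *
d=Cam("scene");t=Cam("top")
amap(d,"pics/s0.png",315,350,226,256)
amap(t,"pics/top0.png",300,335,170,206)
E
```

```text
clock: 20.32
eef_pos: [536.3, 24.7, 148.0]
eef_rot: [-1.571, -0.0, -1.554]
wrist_force: [2.3, -0.3, -1.5]
finger_gap: 25.6
cols 315 350
226 #%###%##%%%%+- ...     .=##- .-=+++
227 +######**#%*- ..:.-:... =%#-. .:-++
228 .*####*++*#*- ...=*=-:..+#%*=: ..:-
229 .*#*#**+**#*+=: -#%%*= :**%%#+-.  :
230 -#%####***###*+.-*@@@#= =##%@%#+=. 
231 *@@@%%####%##*- :=*%@@@+ -+####%#+:
232 %%@@@@%#*####=. .::=#%@@#= -+**%%%*
233 #%%%##%%###*=. .:...-+#@@@#= -=#%%%
234 #%#*==**%#*=. .:.    .-+*%@@*-.=*##
235 %%#+-:-=**=. .::.:     .-+#%@%+ :=*
236 @@%+-..:-=- .:::=+=:     :-+#%@#=..
237 @@#+:..::-:..::-*##*-     .:-+#@@#*
238 @@*-:...:-:::.::=*#%#=.     .:=*#@@
239 @%+-....:-:-::..:--+*#*=:     .-=*%
240 @*=-...::---=--...::=*#%*:.     .-+
241 %*=-:..::---=-=-: ..:-=*#*=: .--. :
242 #=-:::..:--=-=-=-::..:--+*#+==**+: 
243 =-.......:--:------::.::-=+*##%%%*=
244 -.       .:::::.:::-::...:-=*%%%%%+
245    ...  . ..::--..:---:::::-=+####=
246  ...... ..  .-===-:--:::::::--=+*+.
247 . ... .... . .:-==:::::::-:-----=: 
248   ... .. ....  .:-:-:.:==-----:-:. 
249 .... .........   ..:-===-:-------:.
250 
[... 987 characters left out ...]
.....:....:-:. :-----
189 -:-:---========----===---=-=:     .
190 **+*+++==+****+**++****+==++-.     
191 ==++++---+++*****+++***+==++-.  .  
192 ......   ...:::::::-------==:.   ..
193    ..  .. ..   .. ...... . ...   ..
194    ..   ..................  .. ... 
195 . ....             . .    ... .. ..
196 :..::::.::::::. .::.::.::..::::::::
197 ----=--::--=--------=---:::-------=
198 .....:.:::.....     . . ...        
199     .  ..       ::      :-...      
200 ... .. ..  . .  .:   ..-.:. .  .   
201 . .    .. .     .:      .:...    . 
202 ..     .........:..:..----... .=-  
203 .  .   .::::::::. .-::#@##-   -%%-.
204 ...     ...:::::-==:.:@@@@@@%==@@-.
205   .  . .  .     -+-   #@@@@@@@@@@-
```

The tray follows with about 2–3 N. Continuing gently.

```bash
python3 -m jog '[{"grip":0.3,"dx":0,"dy":0,"dz":-0.6,"spin":0},{"grip":0.3,"dx":0,"dy":0,"dz":-1.2,"spin":0},{"grip":0.3,"dx":0,"dy":0,"dz":-1.8,"spin":0},{"grip":0.3,"dx":0,"dy":0,"dz":-2.4,"spin":0},{"grip":0.3,"dx":0,"dy":0,"dz":-3.0,"spin":0},{"grip":0.3,"dx":0,"dy":0,"dz":-3.6,"spin":0},{"grip":0.3,"dx":0,"dy":0,"dz":-4.2,"spin":0},{"grip":0.3,"dx":0,"dy":0,"dz":-4.8,"spin":0},{"grip":0.3,"dx":0,"dy":0,"dz":-5.4,"spin":0},{"grip":0.3,"dx":0,"dy":0,"dz":-6.0,"spin":0},{"grip":0.3,"dx":0,"dy":0,"dz":-6.6,"spin":0},{"grip":0.3,"dx":0,"dy":0,"dz":-7.2,"spin":0},{"grip":0.3,"dx":0,"dy":0,"dz":-7.8,"spin":0},{"grip":0.3,"dx":0,"dy":0,"dz":-8.4,"spin":0},{"grip":0.3,"dx":0,"dy":0,"dz":-9.0,"spin":0},{"grip":0.3,"dx":0,"dy":0,"dz":-9.6,"spin":0},{"grip":0.3,"dx":0,"dy":0,"dz":-10.1,"spin":0},{"grip":0.3,"dx":0,"dy":0,"dz":-10.5,"spin":0},{"grip":0.3,"dx":0,"dy":0,"dz":-10.9,"spin":0},{"grip":0.3,"dx":0,"dy":0,"dz":-11.2,"spin":0}]'
```

```text
clock: 22.92
eef_pos: [424.4, 22.9, 148.0]
eef_rot: [-1.571, 0.0, -1.554]
wrist_force: [2.8, 0.8, -2.2]
finger_gap: 25.7
```

```bash
python3 -m jog '[{"grip":0.3,"dx":0,"dy":0,"dz":-0.2,"spin":0},{"grip":0.3,"dx":0,"dy":0,"dz":-0.4,"spin":0},{"grip":0.3,"dx":0,"dy":0,"dz":-0.6,"spin":0},{"grip":0.3,"dx":0,"dy":0,"dz":-0.8,"spin":0},{"grip":0.3,"dx":0,"dy":0,"dz":-0.9,"spin":0}]'
python3 -m jog '[{"grip":0.3,"dx":0,"dy":0,"dz":-0.1,"spin":0},{"grip":0.3,"dx":0,"dy":0,"dz":-0.2,"spin":0}]'
python3 -m jog '[{"grip":0.3,"dx":0,"dy":0,"dz":-0.1,"spin":0},{"grip":0.3,"dx":0,"dy":0,"dz":-0.2,"spin":0}]'
```

```text
clock: 23.55
eef_pos: [415.5, 22.7, 148.0]
eef_rot: [-1.571, -0.0, -1.554]
wrist_force: [2.5, -0.4, -2.8]
finger_gap: 25.7
clock: 23.8
eef_pos: [413.6, 22.7, 147.9]
eef_rot: [-1.571, -0.0, -1.554]
wrist_force: [2.5, 0.3, -2.0]
finger_gap: 25.7
clock: 24.05
eef_pos: [411.7, 22.6, 147.9]
eef_rot: [-1.571, -0.0, -1.554]
wrist_force: [3.2, -0.6, -3.6]
finger_gap: 26.1
```

```bash
for i in 1 2; do python3 -m jog '[{"grip":0.3,"dx":0,"dy":0,"dz":-0.1,"spin":0},{"grip":0.3,"dx":0,"dy":0,"dz":-0.15,"spin":0}]'; done
```

```text
clock: 24.3
eef_pos: [410.2, 22.5, 148.0]
eef_rot: [-1.571, -0.0, -1.554]
wrist_force: [4.5, -2.1, -4.4]
finger_gap: 25.8
clock: 24.55
eef_pos: [409.3, 22.5, 147.9]
eef_rot: [-1.569, -0.0, -1.554]
wrist_force: [12.4, -0.8, -13.0]
finger_gap: 26.0
```

Run:
```python
from h import *
t=Cam("top");d=Cam("scene")
hs=cv2.cvtColor(t.im,cv2.COLOR_BGR2HSV)
amap(t,"pics/top0.png",285,355,200,262)
cv2.imwrite("pics/top_b.png",t.im);cv2.imwrite("pics/sc_b.png",d.im)
```

```text
cols 285 355
200   .                .          ..           .       .      .. .        
201      .                   . . .       .                 .              
202                                           .          .  .  .          
203      . ..                 .     .        . .. .. .  ..     .     .    
204       . .       .  .          .... ..                                 
205                   ..  ....... ---:--- -=-=#@@@@@@@@@@#--:::.          
206    .:--:-::---==-======+=++*+-..   .:%@@@@@@@@@@@@@@@@#%%#*-          
207    .=#%%%#%##%%%#%%###%%%#%####**#***@@@@@@@@@@@@@@@#*++**+-          
208    .+#*++**+==========++-:------:::--@@@@@@@@@@@@@@=------=-          
209    .++---:--:--------:-:-::::::-:-:::%@@@@@@@@@@@@@-:-::----.     .   
210     ++:::::::::-:::::::----:::-::::...++*******@@+-::-:::--:.         
211    .==::::::::::::----:::-:::::::::.: =+=+=++*%%=-::-:--:--:          
212    .=+-:::::---::--********=-------:..+******@@=---:-:--::--       .  
213    .=+-:-::-:::::+%@@@@@@@@@@@@@@@@%%@@@@@@@@@@@@#=:::::::--        . 
214     ==-:::::--:-:+@@@@@@%*#**#%%%
[... 2849 characters left out ...]
-=-:    :.      :++:                  
253    . .                    .    .-=:          .   :+:            .     
254           .                    .==:              :++:          .   .. 
255                        .       .==:.   .  .      .=+=.                
256                    .           :==:.  .      .    :==.        .    .  
257                                .+=:.    .         .=+=.         .     
258 .       .           .          .+=:.                .+:               
259                                -*=:     .           :==:  .           
260                               .:*+:   .              :==.             
261                     .  .      .:+=.                   -=.
```

The force rose sharply to about 12 N along x, so the tray bears on the stops. I'll ease off to mid-loop and lift out.

```bash
python3 -m jog '[{"grip":0.3,"dx":0,"dy":0,"dz":0.3,"spin":0},{"grip":0.3,"dx":0,"dy":0,"dz":0.55,"spin":0},{"grip":0.3,"dx":0,"dy":0,"dz":0.55,"spin":0}]'
python3 -m jog '[{"grip":0.3,"dx":0,"dy":-0.4,"dz":0,"spin":0},{"grip":0.3,"dx":0,"dy":-0.8,"dz":0,"spin":0},{"grip":0.3,"dx":0,"dy":-0.8,"dz":0,"spin":0}]'
```

```text
clock: 25.02
eef_pos: [414.0, 22.8, 147.9]
eef_rot: [-1.571, 0.0, -1.554]
wrist_force: [-0.3, 0.5, -1.4]
finger_gap: 26.1
clock: 25.4
eef_pos: [414.3, 22.7, 156.4]
eef_rot: [-1.57, -0.0, -1.554]
wrist_force: [0.1, 0.5, -0.8]
finger_gap: 25.6
```

```bash
python3 -m jog '[{"grip":0.3,"dx":0,"dy":-0.6,"dz":0,"spin":0},{"grip":0.3,"dx":0,"dy":-1.2,"dz":0,"spin":0},{"grip":0.3,"dx":0,"dy":-2,"dz":0,"spin":0},{"grip":0.3,"dx":0,"dy":-4,"dz":0,"spin":0},{"grip":0.3,"dx":0,"dy":-6,"dz":0,"spin":0},{"grip":0.3,"dx":0,"dy":-6,"dz":0,"spin":0}]'
python3 - <<'E'
from h import *
t=Cam("top");d=Cam("scene")
x,y,z=monitor.read_state()["eef_pos"];print(x,y,z)
cv2.imwrite("pics/top_c.png",t.im);cv2.imwrite("pics/sc_c.png",d.im)
print("tray change since seated");amap(t,"pics/top_b.png",285,355,226,262)
hookpix(t,(46,48,50,52));hookpix(d,(46,48,50,52))
amap(d,"pics/s0.png",283,330,228,275)
print(t.plane((319.5,247),39))
E
```

```text
clock: 26.15
eef_pos: [414.7, 22.7, 217.2]
eef_rot: [-1.568, -0.0, -1.554]
wrist_force: [-0.4, -0.6, -1.5]
finger_gap: 25.7
413.95334987888816 22.718014450396684 215.4929758834254
tray change since seated
cols 285 355
226                                                                       
227                     ..     :.      :.                                 
228                    .                       :.                         
229                    ::             .:        .=:                       
230                           ..     :.                                   
231                           ..     .                                    
232                        ..                                             
233        .                        .                                     
234            ..     .                                                   
235                   :.                                                  
236                                                                       
237                                                      
[... 3903 characters left out ...]
@@@@@@@@@@@%%%@#*=--...:-+#@@@@@@@@
263  .::=%@@@@@@@@@@@@@@@@@@@@%@%#+=-:. .-=*%@@@@@@
264    .:+@@@@@@@@@@@@@@@@@@@@@%#%#+=-:..::=#@@@@@@
265      :%@@@@@@@@@@@@@@@@@@@@@####*+=:::.-*@@@@@@
266      .#@@@@@@@@@@@@@@@@@@@@@@@#*##*+=:.-*@@@@@@
267      .*@@@@@@@@@@@@@@@@@@@@@@@@#*#%#+-  :-=+=+#
268       -#@@@@@@@@@@@@@@@@@@@@@@@@@##%@*. . ..::-
269     .  .=@@@@@@@@@@@@@@@@@@@@@@@@@%@@@#-.  .:::
270         .*@@%@@@@@@@@@@@@@@@@@@@@@@@@@@@*-    .
271      .   :*#%@@@@@@@@@@@@@@@@@@@@@@@@@@@@#-. . 
272           :=*#%@@@@@@@@@@@@@@@@@@@@@@@@@@@+-.  
273            .:=*#%@@@@@@@@@@@@@@@@@@@@@@@@@#-:. 
274         .    .-+##%@@@@@@@@@@@@@@@@@@@@@@@#=-::
[527.36804537  18.88319462  39.        ]
```

The tray hasn't moved since seating, and the bar is at x≈527.4 where 527 is expected. To hang the hook it must be upright again: I'll push its crook against the lamp box's flat front face with a light grip. First, measure that face.

Run:
```python
from h import *
np.set_printoptions(precision=1,suppress=True)
t=Cam("top");im=cv2.imread("pics/top0.png");hs=cv2.cvtColor(im,cv2.COLOR_BGR2HSV)
m=cv2.inRange(hs,(0,0,40),(180,90,255))
for c in(185,200,210,220,235):
    col=m[215:285,c]; r=np.nonzero(col)[0]; print(c,215+r.min(),215+r.max(), t.plane((c,215+r.max()+.5),70),t.plane((c,215+r.max()+.5),0), t.plane((c,215+r.min()-.5),70))
    print(hs[258:274,c].tolist()) if c==210 else 0
go(300,330,240,-87)
```

```text
185 221 267 [469.2 389.5  70. ] [471.8 409.3   0. ] [599.9 392.4  70. ]
200 220 267 [469.1 348.   70. ] [471.7 365.8   0. ] [602.5 350.6  70. ]
210 220 266 [471.8 320.4  70. ] [474.5 336.8   0. ] [602.5 322.8  70. ]
[[34, 16, 127], [30, 18, 130], [33, 18, 129], [37, 18, 130], [40, 18, 128], [35, 22, 127], [30, 19, 108], [30, 16, 81], [17, 36, 50], [13, 135, 70], [14, 152, 77], [12, 158, 79], [12, 139, 86], [12, 146, 91], [12, 149, 103], [12, 147, 153]]
220 219 265 [474.5 292.8  70. ] [477.3 307.9   0. ] [605.2 294.9  70. ]
235 218 264 [477.2 251.4  70. ] [480.1 264.4   0. ] [607.9 253.2  70. ]
dx -30.92 dy -2.46 dz -10.87 yaw -89.0 spin -2.0
```

```bash
python3 -m jog '[{"grip":0.3,"dx":-5,"dy":0,"dz":-5,"spin":-2.3},{"grip":0.3,"dx":-10,"dy":0,"dz":-8.4,"spin":-2.3},{"grip":0.3,"dx":-16,"dy":0,"dz":-8.4,"spin":-2.3},{"grip":0.3,"dx":-22,"dy":0,"dz":-8.4,"spin":-2.3},{"grip":0.3,"dx":-28,"dy":0,"dz":-8.4,"spin":-2.3},{"grip":0.3,"dx":-30.9,"dy":0,"dz":-8.4,"spin":-2.3},{"grip":0.3,"dx":-30.9,"dy":0,"dz":-8.4,"spin":-2.3},{"grip":0.3,"dx":-30.9,"dy":0,"dz":-8.4,"spin":-2.3}]'
python3 - <<'E'
from h import *
go(335,330,142,-86.7)
d=Cam("scene");cv2.imwrite("pics/sc_d.png",d.im);hookpix(d,(44,46,48,50,52));amap(d,"pics/s0.png",200,250,205,262)
E
```

```text
clock: 27.3
eef_pos: [324.8, 329.6, 215.3]
eef_rot: [-1.572, -0.001, -1.514]
wrist_force: [0.4, 0.1, -0.1]
finger_gap: 25.8
dx 0.01 dy 7.33 dz 1.03 yaw -86.7 spin -0.0
44 [[192.6, 232.3], [191.5, 226.2]]
46 [[193.6, 230.3], [192.3, 224.3]]
48 [[194.5, 228.2], [193.0, 222.4]]
50 [[195.4, 226.2], [193.7, 220.4]]
52 [[196.3, 224.1], [194.3, 218.5]]
cols 200 250
205    .:.                                            
206   .:==:..                                         
207 .:-=====:.                                        
208 -==-:::-=:.                                       
209 ++-:.  .::                                        
210 =:.   .--=:                                       
211 :.  ..-+++-.                                      
212    .:=++=-.                                       
213 --::=*++:. ..                                     
214 ++++**+:..:-.                                     
215 -++*=+:.:::.                                      
216 ..-==:.:-:.                                       
217 ..:::.---:                                        
218  .::::--:.          
[... 1644 characters left out ...]
                                    
249                                                   
250                                                   
251                                                   
252                                             .     
253                                                   
254                                                   
255                                                   
256                                                   
257                                                   
258                                                   
259                                                   
260                                                   
261
```

```bash
python3 - <<'E'
from h import *
d=Cam("scene");amap(d,"pics/s0.png",165,205,205,240)
E
python3 -m jog '[{"grip":0.3,"dx":0,"dy":3,"dz":0,"spin":0},{"grip":0.3,"dx":0,"dy":6,"dz":0,"spin":0},{"grip":0.3,"dx":0,"dy":7.3,"dz":0,"spin":0},{"grip":0.3,"dx":0,"dy":7.3,"dz":0,"spin":0}]'
```

```text
cols 165 205
205                                       ..
206                                      .-=
207                                    .:-==
208                                   .-==--
209                                  .-+=-:.
210 .                                :==-.  
211 .                               .--:.   
212 .                                :.  ..:
213 .                                .:--:-+
214 .:..                             .-=++++
215 :-:......                        ..:=+*+
216 ::::-:::.......                    .:-==
217  .::-----::::::..                  ..:::
218   ....:::::-:---:. .    .           .:::
219 .        ....::::.    .::::::.        .:
220                 ..    .:-====-          
221                        .:-==+-.         
222                           ..::.         
223                                         
224                            ...          
225                            .::          
226                            .::.         
227                             .:.         
228                             ..          
229                                         
230                                         
231                                         
232                                         
233                                         
234                                         
235                                         
236                           .           . 
237                                         
238                                         
239                                         
clock: 27.9
eef_pos: [325.1, 329.9, 142.9]
eef_rot: [-1.571, -0.0, -1.515]
wrist_force: [0.5, 0.2, -0.4]
finger_gap: 25.5
```

Lean is confirmed at about 49°. Now swinging it upright against the box's front face.

```bash
python3 -m jog '[{"grip":0.3,"dx":0,"dy":0,"dz":1.0,"spin":0},{"grip":0.3,"dx":0,"dy":0,"dz":2.0,"spin":0},{"grip":0.3,"dx":0,"dy":-0.9,"dz":2.9,"spin":0},{"grip":0.3,"dx":0,"dy":-1.6,"dz":3.7,"spin":0},{"grip":0.3,"dx":0,"dy":-2.5,"dz":4.9,"spin":0},{"grip":0.3,"dx":0,"dy":-3.3,"dz":6.1,"spin":0},{"grip":0.3,"dx":0,"dy":-3.9,"dz":7.3,"spin":0},{"grip":0.3,"dx":0,"dy":-4.5,"dz":8.7,"spin":0},{"grip":0.3,"dx":0,"dy":-4.9,"dz":10,"spin":0},{"grip":0.3,"dx":0,"dy":-5.2,"dz":11.4,"spin":0}]' 12
python3 - <<'E'
from h import *
d=Cam("scene");hookpix(d,(0,5,10,15,20));amap(d,"pics/s0.png",185,235,215,262)
E
```

```text
clock: 29.15
eef_pos: [439.6, 336.8, 195.2]
eef_rot: [-1.571, 0.0, -1.514]
wrist_force: [-2.2, -0.3, -0.9]
finger_gap: 25.7
0 [[192.6, 248.3], [196.0, 241.3]]
5 [[196.8, 245.1], [199.7, 238.1]]
10 [[200.8, 241.7], [203.3, 234.7]]
15 [[204.6, 238.0], [206.7, 231.0]]
20 [[208.3, 234.0], [209.8, 227.2]]
cols 185 235
215       :--:   ..-++*++:.:::..                      
216  .    .:==:    ::-==. :-:.                        
217        .=+-.   ..:-:.=--.                         
218         -+=:    .::::=:..                 ...     
219   .     .=+-     ..:::.                  .:--:..  
220          :+=:   .   .                   .:+*+=-:. 
221           -+=.                         :-+#*+--=:.
222           :=+-     .                  -=*#*-:.:::.
223           .-==.                      :+**+-:.   :-
224            .--:       .              :++=:.  .:=++
225             :::                      ...     :=*+=
226              ...  .                   .-=-..:=++=:
227              .                        .=**===*+-- 
228      . .      .:.                      .-+*#*+-: .
229            
[... 1089 characters left out ...]
                                                  
250     .                                      .      
251                         .                         
252 .                                                 
253       .                ..:.:.                     
254                       .:=-----.                   
255     .                  .::::-=-.                  
256  .  .                       :==.           .      
257                             .==.                  
258                             .-=.                  
259                              :=:.                 
260                              .--:                 
261                               :=-.     .
```

About 10° left, as planned. Finishing to vertical.

```bash
python3 -m jog '[{"grip":0.3,"dx":0,"dy":-0.2,"dz":1.4,"spin":0},{"grip":0.3,"dx":0,"dy":-0.25,"dz":2.4,"spin":0},{"grip":0.3,"dx":0,"dy":-0.25,"dz":2.8,"spin":0},{"grip":0.3,"dx":0,"dy":-0.25,"dz":2.9,"spin":0},{"grip":0.3,"dx":0,"dy":-0.25,"dz":2.9,"spin":0}]' 12
python3 - <<'E'
from h import *
print(monitor.read_state()["wrist_force"])
d=Cam("scene");hookpix(d,(-3,0,3,6));amap(d,"pics/s0.png",185,235,215,262)
E
```

```text
clock: 29.82
eef_pos: [467.6, 338.4, 197.4]
eef_rot: [-1.571, -0.0, -1.514]
wrist_force: [-0.9, -0.7, -1.8]
finger_gap: 25.7
[-0.89137027 -0.67406047 -1.83942119]
-3 [[196.7, 243.6], [200.4, 236.7]]
0 [[199.2, 241.9], [202.6, 234.9]]
3 [[201.7, 240.0], [204.8, 233.1]]
6 [[204.1, 238.1], [206.9, 231.2]]
cols 185 235
215    . .    .---::+**+=:.::....                     
216           .::..::-==...-:..                    .. 
217                ..:::.---:        .                
218             :-:  ::::--..                 ...     
219         .   :==: ..:::.                   :--:.   
220             :=+:    :.                  .-+**=-:. 
221             .-=-                       :=+#*=-=-:.
222              :==.                  .  -+*#*-:.::..
223              :=+:                    :+**+-.    :-
224   .        . .-=:.   ..              :++=-.   :-++
225               :--.                   ...     :=**=
226                ::.     .  .    .      .--:..:-++=:
227   .  .    .      .      . .           :=*+=-=++-. 
228        ..     .:.            ...       .-+***+- ..
229          
[... 1096 characters left out ...]
                        .                    
250        .         .                                
251                         .                 .       
252                                          .        
253                           ..:                     
254                        .::---:.   .               
255   .    .           .  .--=::-=-.   .              
256              .  .      .:.  .-=-                  
257          .                   :==.                 
258     .                        .-=:  .             .
259                   . .         .=-.                
260                           .    .-:.               
261  .                              .--.   .    .
```

Upright to within about 2°. Clamp, back off, lift, and return to the rack front.

```bash
python3 -m jog '[{"grip":0.3,"dx":0,"dy":0,"dz":0,"spin":0},{"grip":0.3,"dx":0,"dy":0,"dz":0,"spin":0},{"grip":0.3,"dx":0,"dy":0,"dz":-1,"spin":0},{"grip":0.3,"dx":0,"dy":-3,"dz":-2,"spin":0},{"grip":0.3,"dx":0,"dy":-6.5,"dz":-3,"spin":0},{"grip":0.3,"dx":0,"dy":-6.5,"dz":-3,"spin":0}]' 40
python3 - <<'E'
from h import *
go(425,-413,260,-81.5)
E
```

```text
clock: 30.62
eef_pos: [437.7, 337.2, 265.3]
eef_rot: [-1.566, 0.003, -1.513]
wrist_force: [-0.7, -0.7, -1.6]
finger_gap: 25.6
dx 74.83 dy 0.31 dz -5.58 yaw -86.7 spin -5.2
```

```bash
python3 -m jog '[{"grip":0.3,"dx":74.8,"dy":0,"dz":-5.6,"spin":-5.2},{"grip":0.3,"dx":74.8,"dy":0,"dz":-5.6,"spin":-5.2},{"grip":0.3,"dx":74.8,"dy":0,"dz":-5.6,"spin":-5.2},{"grip":0.3,"dx":74.8,"dy":0,"dz":-5.6,"spin":-5.2},{"grip":0.3,"dx":74.8,"dy":0,"dz":-5.6,"spin":-5.2},{"grip":0.3,"dx":74.8,"dy":0,"dz":-5.6,"spin":-5.2},{"grip":0.3,"dx":74.8,"dy":0,"dz":-5.6,"spin":-5.2},{"grip":0.3,"dx":74.8,"dy":0,"dz":-5.6,"spin":-5.2},{"grip":0.3,"dx":74.8,"dy":0,"dz":-5.6,"spin":-5.2},{"grip":0.3,"dx":74.8,"dy":0,"dz":-5.6,"spin":-5.2},{"grip":0.3,"dx":74.8,"dy":0,"dz":-5.6,"spin":-5.2},{"grip":0.3,"dx":74.8,"dy":0,"dz":-5.6,"spin":-5.2},{"grip":0.3,"dx":74.8,"dy":0,"dz":-5.6,"spin":-5.2},{"grip":0.3,"dx":74.8,"dy":0,"dz":-5.6,"spin":-5.2},{"grip":0.3,"dx":74.8,"dy":0,"dz":-5.6,"spin":-5.2}]'
python3 - <<'E'
from h import *
np.set_printoptions(precision=1,suppress=True)
go(432.6,-412.1,232,-81.5);go(529.8,-397.3,232,-81.5)
d=Cam("scene");x,y,z=monitor.read_state()["eef_pos"]
for p in(-4,0,4):
    T=tip(p);print(p,d.proj([[x+a,y+a*.148,z+11-b] for a,b in T]).round(1).tolist())
amap(d,"pics/s0.png",415,460,345,400)
E
```

```text
clock: 32.5
eef_pos: [424.7, -412.2, 262.6]
eef_rot: [-1.571, -0.0, -1.422]
wrist_force: [-0.6, -0.6, -0.4]
finger_gap: 25.8
dx 0.11 dy 3.06 dz 0.78 yaw -81.5 spin 0.0
dx 0.09 dy 3.06 dz 10.61 yaw -81.5 spin 0.0
-4 [[434.9, 407.4], [439.2, 396.8]]
0 [[436.8, 402.2], [441.0, 391.9]]
4 [[438.8, 396.9], [442.9, 386.9]]
cols 415 460
345 :.:::..:......:.:.::.:..:......:--===-:-+*===
346 :..:::.:....::....:........::::-=====-:-+*===
347 ::..:::..::...:::::.:.:....:..:-===+=-:=*+=-+
348 .:::::::.::..:...:.......:::.:-=+===-::++==++
349 .:....:::.::...:........:..:.:-==+==-:-++=++*
350 ...::.::.:..:.:..::..:......::-=====::+*=++**
351 ::.:..:.:::::....:.....:.:.::======-:-*+=+**+
352 ..::...:::...:.::....:....::-==+=-=::+*+++***
353 ..:::.:....:::.::.:.:..:...:-=+===-.-*+=+***+
354 ....::::.::...:.::.:::......:-==+=-:=*+++*+**
355 .....:......::.:.:::...:.:..::====::+++=+*++*
356 :::...:.:..:....::..::...:.:.:-=+-.-++=+**+++
357 :..::...::::.:..:.:.:::.::::::-==-.=+==+**++*
358 :.::.::.:...::.::.:....::.:::.-+*= ==+=++*+*+
359 ::.:::........:.:.:::....::.:.-*#= ==+**+**++
360 :.::.:..:.::::.
[... 1280 characters left out ...]

386 ... ... . ........  ... ..:=++=-:.:..:::..:..
387  ............. ... .:.....-++*+-:..:...:...:.
388 ........ ......... ......:=+**+:........:.:..
389 . ......... . ..........:=***+=. .......:....
390 ..............:.........-#%%#=:. .........:..
391 ......:....... .........+@@@#=.. .... .... ..
392 ............... .......-#@@@#-.... ..........
393 .. ...:...... .. ......+@@@@*-..........  ...
394 .....:...::.. .... ...:#@@@@=:..... ....: ...
395 ......:::.:::.... ....=@@@@*-...... .........
396 .........:::.........:+@@@@+:.......... .:...
397 :.....:..:.......  ..:#@@@%=:.:. ............
398 :::.::.:::......:....=@@@@*:.................
399 :::.::::::.:.... . ..+@@@@=....... .. ... ...
```

Lean about 2°. Now into the slot and down.

```bash
python3 -m jog '[{"grip":0.3,"dx":0.1,"dy":2.5,"dz":0.5,"spin":0},{"grip":0.3,"dx":0.1,"dy":3.3,"dz":1.5,"spin":0},{"grip":0.3,"dx":0.1,"dy":3.3,"dz":4,"spin":0},{"grip":0.3,"dx":0.1,"dy":3.3,"dz":7,"spin":0},{"grip":0.3,"dx":0.1,"dy":3.3,"dz":9.5,"spin":0},{"grip":0.3,"dx":0.1,"dy":3.3,"dz":10.5,"spin":0},{"grip":0.3,"dx":0.1,"dy":3.3,"dz":10.5,"spin":0}]'
python3 -m jog '[{"grip":0.3,"dx":0,"dy":0.8,"dz":0,"spin":0},{"grip":0.3,"dx":0,"dy":1.4,"dz":0,"spin":0},{"grip":0.3,"dx":0,"dy":1.8,"dz":0,"spin":0},{"grip":0.3,"dx":0,"dy":2.0,"dz":0,"spin":0},{"grip":0.3,"dx":0,"dy":2.0,"dz":0,"spin":0}]'
```

```text
clock: 33.42
eef_pos: [528.7, -398.5, 229.4]
eef_rot: [-1.571, 0.0, -1.422]
wrist_force: [0.0, 0.1, -1.7]
finger_gap: 25.8
clock: 34.05
eef_pos: [528.3, -398.9, 209.4]
eef_rot: [-1.571, 0.0, -1.423]
wrist_force: [0.5, 1.2, -1.2]
finger_gap: 26.1
```

```bash
python3 -m jog '[{"grip":0.3,"dx":0,"dy":0.1,"dz":0,"spin":0},{"grip":0.3,"dx":0,"dy":0.2,"dz":0,"spin":0},{"grip":0.3,"dx":0,"dy":0.2,"dz":0,"spin":0}]'
python3 -m jog '[{"grip":0.3,"dx":0,"dy":0.1,"dz":0,"spin":0},{"grip":0.3,"dx":0,"dy":0.2,"dz":0,"spin":0},{"grip":0.3,"dx":0,"dy":0.2,"dz":0,"spin":0}]' 15
```

```text
clock: 34.42
eef_pos: [528.4, -398.8, 207.4]
eef_rot: [-1.571, 0.0, -1.423]
wrist_force: [-0.7, 0.1, -0.7]
finger_gap: 25.5
clock: 34.8
eef_pos: [528.4, -398.8, 205.3]
eef_rot: [-1.571, 0.0, -1.423]
wrist_force: [-0.2, -0.2, -0.7]
finger_gap: 26.1
```

```bash
python3 -m jog '[{"grip":0.3,"dx":0,"dy":0.1,"dz":0,"spin":0},{"grip":0.3,"dx":0,"dy":0.2,"dz":0,"spin":0},{"grip":0.3,"dx":0,"dy":0.2,"dz":0,"spin":0}]'
python3 -m jog '[{"grip":0.3,"dx":0,"dy":0.1,"dz":0,"spin":0},{"grip":0.3,"dx":0,"dy":0.2,"dz":0,"spin":0},{"grip":0.3,"dx":0,"dy":0.2,"dz":0,"spin":0}]'
python3 - <<'E'
from h import *
print(monitor.read_state()["wrist_force"])
d=Cam("scene");amap(d,"pics/s0.png",440,500,300,385)
E
```

```text
clock: 35.17
eef_pos: [528.4, -398.8, 203.3]
eef_rot: [-1.571, 0.0, -1.423]
wrist_force: [0.6, 0.6, -1.3]
finger_gap: 26.1
clock: 35.55
eef_pos: [528.4, -398.8, 201.3]
eef_rot: [-1.571, 0.0, -1.423]
wrist_force: [-0.4, 0.5, -0.3]
finger_gap: 25.7
[-0.39862261  0.54126857 -0.32377692]
cols 440 500
300 ::.... ..  ..:::-+#+-::. ..:.:=+- ..  .:---::::::-=+**=:----
301 ::...... . ...:.:==+::...  .::=+: .....   ..::---:::---:----
302 ::::............:::        . :-=. .:::... .  .:::--:::------
303 ::::::.. ... .....  :...     :-.   .:::::.....  .::---------
304 :::::.::......... .-:::.... .:: .:..  ....:::.....::::------
305 :::.::.:......... -+---::::::. .::---:. ...::... .:..::-----
306 ::::::::::.. ...  -====--:=--:.:::--=--:   ..:. .==:...:-:--
307 :::::::::.:...... .-========::..:::---==---. .. -*##+=-:...:
308 ::::::::::.:... . .  :-=++=-:. ....:::---==:.  .-+#%###+-.::
309 :::::::::::::........-: .::::::.    .:-:.......:-=+*##@@#+=-
310 ::::::::::::::::....:*%*=:..::::.. .:===-: ...::--==++#@@@%*
311 ::::::::::::::::....=#@@%#*:::-:::. -+++=-...:::-=-===+*%@@@
312 ::::::::::::::::::
[... 4022 characters left out ...]
.::::.::.....:::..........:.::::::::.:::::::..::::
375 :::..::::..:::.::....:.:.......:.....:::::::::::.::.:.::.:::
376 :::::::.:::::::......:..:.......:.....:::::::::::::..:.:::.:
377 :::::::.:.::.::.::.::::...:..:...:......::::::::.::::::.::.:
378 :::..:::::.:::::..::....................::::.::::.:.::::::::
379 :..::.:.:::::.:..:.............:.....:...:.:::::::::::::::.:
380 :.:.::::::..:..:.:.:.......:..............:::::::.:::.::::::
381 :::.::.::..::::.:.:.:......:.......:.... .:::::::::::::::::.
382 .::.:..:::.::::.:.:.:.......................::.::::.:.:::.::
383 .::.::::..:.:.::.::.:...................:......:::::::::::.:
384 ..::.....::.::..:.::.........................:::::::.:::::::
```

Forces stay flat while lowering, although the difference map shows the hook near its original place. I'll compare collar and shank pixels with the start image.

Run:
```python
from h import *
d=Cam("scene");a=cv2.imread("pics/s0.png")
x0,x1,y0,y1=455,490,322,345
for n,im in(("start",a),("now",d.im)):
    h=cv2.cvtColor(im,cv2.COLOR_BGR2HSV);m=cv2.inRange(h,(17,125,60),(32,255,255))[y0:y1,x0:x1];p=np.argwhere(m);print(n,len(p),p.mean(0)[::-1]+[x0,y0])
    for r in range(y0,y1): print(r,"".join("#" if v else "." for v in m[r-y0]))
    g=cv2.cvtColor(im,cv2.COLOR_BGR2GRAY)
    for r in(350,358,366,369,371,373,375): print(r,g[r,442:470].tolist())
```

```text
start 89 [464.71910112 334.06741573]
322 ...................................
323 ...................................
324 .......#...........................
325 ......#............................
326 ....###............................
327 ....###............................
328 ...###.............................
329 ...###.............................
330 ...###.............................
331 ...###.............#...............
332 ...###............##...............
333 ...####...........##...............
334 ....#####.........##...............
335 ....#######......###...............
336 .....########...###................
337 ......#############................
338 .........#########.................
339 ..........######...................
340 ..............#....................
341 ...................................
342 ...................................
343 ...................................
344 ...................................
350 [88, 88, 88, 89, 87, 85, 86, 85, 84, 84, 83, 85, 84, 78, 78, 83, 88, 88, 87, 85, 88, 93, 93, 92, 103, 114, 127, 137]
358 [95, 96, 96, 92, 9
[... 1889 characters left out ...]
72, 72, 86, 94, 96]
366 [106, 103, 105, 107, 107, 108, 103, 103, 107, 116, 117, 114, 114, 114, 115, 114, 114, 106, 93, 79, 74, 86, 95, 98, 100, 101, 103, 111]
369 [103, 105, 106, 103, 103, 100, 100, 109, 119, 116, 109, 108, 108, 109, 109, 110, 103, 88, 77, 79, 93, 99, 99, 101, 101, 99, 92, 89]
371 [103, 104, 102, 102, 103, 102, 107, 116, 116, 110, 106, 105, 106, 106, 106, 102, 92, 77, 82, 93, 100, 101, 99, 101, 99, 88, 77, 73]
373 [106, 104, 103, 102, 103, 103, 102, 105, 105, 105, 107, 105, 103, 104, 100, 94, 80, 84, 95, 99, 101, 101, 101, 98, 89, 77, 74, 69]
375 [114, 113, 111, 110, 107, 106, 106, 104, 103, 103, 101, 102, 103, 102, 97, 85, 83, 93, 100, 100, 102, 100, 98, 90, 78, 73, 74, 72]
```

```bash
python3 - <<'E'
from h import *
d=Cam("scene");o=np.array([531.,-397,178])
print([(k,(d.proj([o+k])-d.proj([o])).round(1).tolist()) for k in([-3.1,-1.8,0],[-3.1,-1.8,-2],[-3.1,-1.8,4],[-5,-1.8,0],[-8,-2,0])])
E
python3 -m jog '[{"grip":0.3,"dx":0,"dy":0.1,"dz":0,"spin":0},{"grip":0.3,"dx":0,"dy":0.2,"dz":0,"spin":0},{"grip":0.3,"dx":0,"dy":0.2,"dz":0,"spin":0}]'
python3 -m jog '[{"grip":0.3,"dx":0,"dy":0.1,"dz":0,"spin":0},{"grip":0.3,"dx":0,"dy":0.2,"dz":0,"spin":0},{"grip":0.3,"dx":0,"dy":0.2,"dz":0,"spin":0}]'
```

```text
[([-3.1, -1.8, 0], [[0.2, 1.6]]), ([-3.1, -1.8, -2], [[-0.1, 2.1]]), ([-3.1, -1.8, 4], [[0.6, 0.5]]), ([-5, -1.8, 0], [[-0.2, 2.2]]), ([-8, -2, 0], [[-0.8, 3.4]])]
clock: 36.08
eef_pos: [528.5, -398.9, 199.8]
eef_rot: [-1.571, -0.0, -1.423]
wrist_force: [-0.8, 1.2, 3.3]
finger_gap: 25.9
clock: 36.45
eef_pos: [528.9, -398.8, 199.5]
eef_rot: [-1.569, -0.002, -1.423]
wrist_force: [-2.3, 4.7, 13.1]
finger_gap: 26.0
```

Contact felt at TCP z≈199.7 (13 N): the collar is on the rack. Easing off and opening.

```bash
python3 -m jog '[{"grip":0.3,"dx":0,"dy":-0.25,"dz":0,"spin":0},{"grip":0.3,"dx":0,"dy":-0.25,"dz":0,"spin":0},{"grip":3.2,"dx":0,"dy":-0.25,"dz":0,"spin":0},{"grip":4,"dx":0,"dy":-0.25,"dz":0,"spin":0},{"grip":5,"dx":0,"dy":-0.25,"dz":0,"spin":0},{"grip":5,"dx":0,"dy":-0.25,"dz":0,"spin":0},{"grip":5,"dx":0,"dy":-0.25,"dz":0,"spin":0}]'
python3 - <<'E'
from h import *
d=Cam("scene");a=cv2.imread("pics/s0.png")
x0,x1,y0,y1=455,490,322,345
h=cv2.cvtColor(d.im,cv2.COLOR_BGR2HSV);m=cv2.inRange(h,(17,125,60),(32,255,255))[y0:y1,x0:x1];p=np.argwhere(m);print(len(p),p.mean(0)[::-1]+[x0,y0])
for r in range(y0,y1): print(r,"".join("#" if v else "." for v in m[r-y0]))
print(monitor.read_state()["wrist_force"])
E
```

```text
clock: 37.33
eef_pos: [528.4, -398.8, 199.9]
eef_rot: [-1.571, 0.0, -1.423]
wrist_force: [-0.4, 0.5, 0.3]
finger_gap: 49.9
79 [463.81012658 337.98734177]
322 ...................................
323 ...................................
324 ...................................
325 ...................................
326 ...................................
327 ...................................
328 ......#............................
329 .....##............................
330 ....##.............................
331 ...##..............................
332 ..###..............................
333 ..###..............................
334 ..##...............................
335 ..##..............#................
336 ..###.............#................
337 ...###............#................
338 ...######........##................
339 ....#######.....###................
340 ....##########.###.................
341 .......##########..................
342 .........#######...................
343 ..........#####....................
344 ...................................
[-1.00397723 -0.10114453 -0.17950397]
```

Released; the collar sits about 7 mm forward of its original place, well within the limits. Lifting straight up and away.

```bash
python3 -m jog '[{"grip":5,"dx":0,"dy":-2,"dz":0,"spin":0},{"grip":5,"dx":0,"dy":-5,"dz":0,"spin":0},{"grip":5,"dx":0,"dy":-10,"dz":0,"spin":0},{"grip":5,"dx":0,"dy":-14,"dz":-5,"spin":0},{"grip":5,"dx":0,"dy":-14,"dz":-11,"spin":0},{"grip":5,"dx":0,"dy":-14,"dz":-17,"spin":0},{"grip":5,"dx":0,"dy":-14,"dz":-20,"spin":0},{"grip":5,"dx":0,"dy":-14,"dz":-20,"spin":0}]'
python3 - <<'E'
from h import *
t=Cam("top");d=Cam("scene");cv2.imwrite("pics/sc_e.png",d.im);cv2.imwrite("pics/top_e.png",t.im);a=cv2.imread("pics/s0.png")
for n,im in(("start",a),("now",d.im)):
    h=cv2.cvtColor(im,cv2.COLOR_BGR2HSV)
    m=cv2.inRange(h,(0,60,10),(14,255,80))[300:345,455:490];k,l,st,ce=cv2.connectedComponentsWithStats(m);i=1+np.argmax(st[1:,4]);print(n,"dark handle",st[i],ce[i]+[455,300],"rect",cv2.minAreaRect(np.argwhere(l==i)[:,::-1].astype(np.float32)))
    b=cv2.inRange(h,(17,125,60),(32,255,255))[322:346,455:490];p=np.argwhere(b);print(" collar",len(p),(p.mean(0)[::-1]+[455,322]).round(1))
print("scene rack");amap(d,"pics/s0.png",430,500,305,390)
E
```

```text
clock: 38.38
eef_pos: [329.2, -428.7, 340.7]
eef_rot: [-1.57, -0.001, -1.426]
wrist_force: [0.1, 0.3, -0.5]
finger_gap: 49.9
start dark handle [  6   4  21  33 280] [469.28571429 323.51428571] rect ((14.60000228881836, 19.799999237060547), (16.099689483642578, 30.4105224609375), 26.56505012512207)
 collar 89 [464.7 334.1]Traceback (most recent call last):
  File "<stdin>", line 5, in <module>
    return _wrapfunc(a, 'argmax', axis=axis, out=out, **kwds)
    return bound(*args, **kwds)
ValueError: attempt to get argmax of an empty sequence
```

```bash
python3 -m jog '[{"grip":5,"dx":-80,"dy":0,"dz":6,"spin":0},{"grip":5,"dx":-80,"dy":0,"dz":6,"spin":0},{"grip":5,"dx":-80,"dy":0,"dz":6,"spin":0},{"grip":5,"dx":-80,"dy":0,"dz":6,"spin":0},{"grip":5,"dx":-80,"dy":0,"dz":6,"spin":0},{"grip":5,"dx":-80,"dy":0,"dz":6,"spin":0},{"grip":5,"dx":-80,"dy":0,"dz":6,"spin":0},{"grip":5,"dx":-80,"dy":0,"dz":6,"spin":0},{"grip":5,"dx":-80,"dy":0,"dz":6,"spin":0},{"grip":5,"dx":-80,"dy":0,"dz":6,"spin":0},{"grip":5,"dx":-80,"dy":0,"dz":6,"spin":0},{"grip":5,"dx":-80,"dy":0,"dz":6,"spin":0},{"grip":5,"dx":-80,"dy":0,"dz":6,"spin":0},{"grip":5,"dx":-80,"dy":0,"dz":6,"spin":0},{"grip":5,"dx":-80,"dy":0,"dz":6,"spin":0},{"grip":5,"dx":-80,"dy":0,"dz":6,"spin":0}]'
python3 - <<'E'
from h import *
t=Cam("top");d=Cam("scene");cv2.imwrite("pics/sc_f.png",d.im);cv2.imwrite("pics/top_f.png",t.im);a=cv2.imread("pics/s0.png")
for n,im in(("start",a),("now",d.im)):
    h=cv2.cvtColor(im,cv2.COLOR_BGR2HSV)
    m=cv2.inRange(h,(0,60,10),(14,255,80))[300:345,455:490];k,l,st,ce=cv2.connectedComponentsWithStats(m)
    if k>1: i=1+np.argmax(st[1:,4]);print(n,"dark handle",st[i],ce[i]+[455,300],"rect",cv2.minAreaRect(np.argwhere(l==i)[:,::-1].astype(np.float32)))
    b=cv2.inRange(h,(17,125,60),(32,255,255))[322:346,455:490];p=np.argwhere(b);print(" collar",len(p),(p.mean(0)[::-1]+[455,322]).round(1) if len(p) else 0)
print("scene rack");amap(d,"pics/s0.png",375,500,285,390)
print("tray since seated (top)");amap(t,"pics/top_b.png",285,355,205,250)
h=cv2.cvtColor(t.im,cv2.COLOR_BGR2HSV)
for lo,hi in(((45,80,30),(90,255,255)),((20,130,90),(35,255,255)),((0,150,90),(6,255,255))):
    q=cv2.inRange(h[215:270,170:248],lo,hi);p=np.argwhere(q);print(len(p),(p.mean(0)[::-1]+[170,215]).round(1) if len(p) else 0)
E
```

```text
clock: 40.48
eef_pos: [272.4, 371.3, 340.3]
eef_rot: [-1.57, 0.0, -1.424]
wrist_force: [0.6, -0.7, 0.9]
finger_gap: 50.0
start dark handle [  6   4  21  33 280] [469.28571429 323.51428571] rect ((14.60000228881836, 19.799999237060547), (16.099689483642578, 30.4105224609375), 26.56505012512207)
 collar 89 [464.7 334.1]
now dark handle [  5  14  22  26 250] [469.028 328.276] rect ((15.300003051757812, 24.900001525878906), (12.969194412231445, 29.06888198852539), 26.56505012512207)
 collar 87 [463.8 338. ]
scene rack
cols 375 500
285                                                                                                                              
286                                                                                                                              
287                                    .                                                                                         
288                                                                                                                              
289                                            
[... 15848 characters left out ...]
    .                                         
242             .                   .                                     
243                                 :.                                    
244                     --         :+@#:                                  
245                                :+@@=                                  
246                         ..    .:-+++**-                               
247                                .:=-.-*+. .#@@=                        
248                        .:.     .#%: .-:.  -==.                        
249                                :#%=       -+-                         
122 [224.4 248. ]
111 [206.5 248.7]
109 [190.5 247.7]
```

The keys are right (red low, green up), the tray is unchanged since seating, and the file and chisel are undisturbed. One more numeric check: that the hook is truly upright and the bridges lie apart on the tray.

Run:
```python
from h import *
np.set_printoptions(precision=1,suppress=True)
t=Cam("top");d=Cam("scene")
for n,ti,si in(("start",cv2.imread("pics/top0.png"),cv2.imread("pics/s0.png")),("now",t.im,d.im)):
    h=cv2.cvtColor(ti,cv2.COLOR_BGR2HSV)
    m=cv2.inRange(h,(0,60,30),(14,255,125))[222:260,472:502]
    print(n);print("\n".join(str(222+r)+" "+"".join("#" if v else "." for v in m[r]) for r in range(5,36)))
    g=cv2.cvtColor(si,cv2.COLOR_BGR2GRAY)
    # shank centre (local contrast) along rows in scene
    for r in(344,347,350,353,356,359,362,365,368): print(r,g[r,444:474].tolist())
# bridges on tray: dark pixels in top view
h=cv2.cvtColor(t.im,cv2.COLOR_BGR2HSV);m=cv2.inRange(h,(0,0,0),(180,255,75))[205:245,288:352]
print("\n".join(str(205+r)+" "+"".join("#" if v else "." for v in m[r]) for r in range(40)))
```

```text
start
227 ..............................
228 ..............................
229 ..............................
230 ..............................
231 ......................#.......
232 ..................######......
233 .............############.....
234 ...........##############.....
235 ........#################.....
236 .......##################.....
237 ......####################....
238 .......###################....
239 .......######################.
240 .......#######################
241 .......#######################
242 ........##############..######
243 ........########..##....######
244 ........###.............######
245 .........................#####
246 ........................######
247 ........................######
248 ........................######
249 ........#..#.............#####
250 ..#......................#####
251 ..........................####
252 ............#...........######
253 ....................##########
254 .............#.###############
255 .........#.###################
256 .....#########################
257 ##############################
344 [82, 
[... 5452 characters left out ...]
..........
235 ................................................................
236 ................................................................
237 ................................................................
238 ................................................................
239 ................................................................
240 ................................................................
241 ..................................................###...........
242 .......###........................................####..........
243 .......###........................................####..........
244 ........##......................................................
```

Handle and shank show a pure shift of about 8 mm towards the slot mouth with no visible lean. Both bridges are on the tray, well apart (rows 213–220 and 228–234). Handing in.

```bash
python3 -c "
from cell import ticket,monitor
s=monitor.read_state();print(s['clock'],abs(s['qd']).max());print(ticket.sign_off())"
```

```text
40.675 0.005128742886067884
the job is handed in; nothing more can be done
None
```

The job is handed in, at 40.7 s of the 72 s allowed. The lamp is off, the tray is on its stops with both bridges on it, and the hook hangs in its slot. The hand-in gave no verdict.

**What I did:** I pressed the red key to the bottom (about 9 N). The tool can only point down, so I got the needed lean by pivoting the hook in a light grip against the right stop post. With the prong down through the loop I drew the tray out at 2–3 N until the force along the pull jumped to about 12 N at the stops. I then lifted the prong out, straightened the hook against the lamp box's front face and hung it back in its own slot.

**Last checks, by pixel measurement:**
- **Keys:** red is down; green and yellow are up.
- **Tray:** the loop bar is at x ≈ 527 mm (527 expected), and the tray has not moved since it seated.
- **Bridges:** they show as two separate dark shapes on the tray.
- **Hook:** it looks upright, about 8 mm further towards the slot's open front than at the start, which is within the limits.
- **File and chisel:** unmoved. I did not check the other loose things on the bench one by one.

**What went wrong or stayed uncertain:**
- On the first try at reaching in, the hook caught, most likely its collar on the visor's lower edge. The wrist read about 45 N and the hook turned in the grip; the tray and loop showed no movement.
- At the stops the combined wrist force peaked at about 18 N, close to the 20 N limit on the hook pulling the tray.
- The collar met the rack with the gripper about 8 mm lower than when I took the hook, probably because the hook had slipped along the grip. The cause is not confirmed.

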